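Set, lock and load the label-roll rack

TASK

Get the roll rack ready for the next labelling batch: tidy the stray side cutters away lengthways on the middle of the cork mat, clear the oil bottle from the narrow shelf to the middle of the round coaster, and tap the stiff blue end stop along until its yellow pointer is at the white line on the red clip, without overshooting. Only then turn the black knob clockwise until the sprung plunger drops into its notch; finally stand every label roll upright on the middle of the shelf, between the stop and the end cheek.

Things in the scene. Friction and masses are not known exactly. Their poses are not given: they have to be found in the camera images.
- shelf_mid (a point): On the top of the fixed rack's raised plywood shelf, on its centre line. Shelf 44 mm wide (along x), top 45 mm above the table. x points across the shelf away from the robot, y along it to the robot's left, z up. A plywood end cheek 57 mm high closes the shelf: inner face at y = +128 mm. The clear shelf runs from there right to the end stop. Beyond the cheek is the lock with the black knob.
- stop_plate (a point): Middle of the upright blue plate of the end stop, 100 mm above the table. Plate 40 mm wide (across the shelf), 12 mm thick (along it), 58 to 122 mm above the table, in the middle of a saddle 40 mm long and 62 mm wide, up to 58 mm high. Axes as shelf_mid. It starts at the right-hand end and is to be pushed to the left (+y of the rack).
- stop (a joint): Travel of the end stop along +y of the rack, m, 0 to 0.13. It is stiff (about 7 N, more when pushed fast), stays where it is left and has no spring.
- pointer (a point): Tip of the yellow pointer on the front edge of the end stop, at the middle of the stop's length. Axes as shelf_mid.
- mark (a point): The white line across the red clip (26 mm wide) on the front edge of the shelf, beneath the path of the pointer tip. Axes as shelf_mid. The clip is fixed, elsewhere along the shelf in every run. The pointer is at the mark when both have the same position along the shelf (y of the rack).
- lock_knob (a joint): Angle of the lock knob, rad, growing clockwise seen from above, 0 to 2.4. Starts between 0.1 and 0.5; at 1.5 the notch in the brass cam disc under it faces the sprung plunger, which draws the knob in over the last 0.1 to 0.2 rad. Elsewhere it stays where it is left.
- knob_grip (a point): On the vertical axis of the lock knob, 79 mm above the table. The knob is a black bar 54 mm long, 16 mm thick, 59 to 91 mm above the table; x of this frame runs along the bar (turns with the knob), z up. The brass cam disc, 48 mm wide, lies below it at 47 to 57 mm.
- plunger (a joint): Travel of the sprung plunger (red collar, on the robot's side of the lock) towards the knob, m: about 0.002 while it rides on the rim of the cam disc, about 0.008 when it has dropped into the notch (locked).
- mat_mid (a point): Middle of the top of the cork mat, 180 mm (x) by 110 mm (y), 4 mm thick, fixed on the table at the robot's left.
- cutters_mid (a point): Middle of the side cutters (red and black grips), 122 mm long, 47 mm wide, 12 mm thick, 140 g, lying flat; this point is half-way up, 5.5 mm above the underside. The two halves are rigid together. y of this frame runs along the tool, the steel jaws at -y; here and 15 mm either side along y the tool is a solid 44 mm wide across x and 11 mm high. They start on the open table at the robot's left; the carton beside them is 90 mm high and fixed.
- roll0_mid (a point): A green and white roll of labels, standing: a solid cylinder 61 mm in diameter and 74 mm high, 120 g. This point is its centre, half-way up; z is its axis. It starts standing on the table between the robot and the rack.
- roll1_mid (a point): A green and white roll of labels, standing: a solid cylinder 61 mm in diameter and 74 mm high, 120 g. This point is its centre, half-way up; z is its axis. It starts standing on the table between the robot and the rack.
- roll2_mid (a point): A green and white roll of labels, standing: a solid cylinder 61 mm in diameter and 74 mm high, 120 g. This point is its centre, half-way up; z is its axis. It starts standing on the table between the robot and the rack.
- bottle_mid (a point): A clear oil bottle with a black cap, 102 mm high, 240 g: body 50 mm in diameter up to 75 mm, cap 29 mm in diameter above. This point is on its axis half-way up (51 mm above its foot); z is its axis. It starts standing on the shelf.
- coaster_mid (a point): Middle of the top of the round cork coaster, 90 mm in diameter, 5 mm thick, fixed on the table behind the rack.

How it is judged:
By the outcome, as a careful person would: the job done as asked, in the order asked, and still so for the second after the job is handed in, with the robot touching nothing.
Of roll0, roll1, roll2 only 2 to 3 are there at a start; the rules pass over those that are not, and their reading is None.
At some moment in a run one of cutters may be knocked a few centimetres aside while the robot is not near it.
It also fails if it takes over 210 s, if anything falls off the work surface, if the arm or the gripper's body presses on something with over 40 N, if the wrist force passes 120 N, or if a joint passes its speed limit or range.

ROBOT

A 6-joint arm with a two-finger parallel gripper is mounted at the origin on the work surface; the furniture and walls round the work are solid. World frame = base frame: x ahead of the robot, y to its left, z up, the work surface at z = 0. Lengths are in mm, angles in rad, forces in N, time in s.
With the tool pointing down it reaches from about 275 to 975 mm from the base axis. Payload 8.4 kg.
Tool frame: the origin (TCP) lies on the centre line of the jaws, within the pads' length; the fingertips stand 14 mm ahead of it and the grasp point (between the pads) lies 5 mm behind it (bot.tip_reach is the distance from the TCP to the fingertips, in mm); z points along the fingers, y is the line along which they close (so a half turn about z gives the same grasp; the last joint's range is limited). The gripper opens to 92 mm and grips with 3 to 60 N. Pads are 20 mm wide; open, the fingers measure 128 mm over their backs; the gripper's body (75 mm by 189 mm) begins 69 mm behind the grasp point.
Start: joints at [-1.321, 0.353, 1.633, -0, 1.155, -0.002], TCP at [155.716, -605.294, 228.583] pointing down, gripper open.
Joint ranges: [-2.63, 2.63], [-0.92, 2.1], [0.06, 2.66], [-1.3, 4.44], [0, 2.69], [-3.02, 3.02]. Speed limits (rad/s): [2.22, 2.22, 2.79, 3.14, 3.14, 3.14].

INTERFACE

Orientations are given as a unit quaternion [x, y, z, w].
In Python, from rig import bot, eyes, ticket gives the robot as it stands. The module is installed in compiled form; this text tells all that it offers.
- The arm moves only by the tool move_arm, never from a script. Its argument "plan" is a list that holds one entry, the list of rows, each a list of 7 numbers: the opening, from 0 (shut) to 1 (fully open), then the shift along the world's x, y, z as a fraction of full scale, then the turn, a rotation vector about the world's x, y, z as a fraction of full scale. A call has 1 to 20 rows; each row shifts and turns the commanded pose from where the row before left it; what a row does not reach is not made up. Full scale, the value 1, is 0.025 m for a shift and 6 degrees for a turn. A row lasts 1/12 s, in which the tool goes at most 41.7 mm and 7.16 degrees, less where a joint would pass 70% of its speed; a pose out of reach is approached as far as the arm can. A call with a number of a shift or a turn outside -1 to 1 is refused whole. A call with a gripper value outside its range is refused whole. The fingers move at their own pace and stop on an object; "force" is the grip in N (left out, the last holds). Time passes only in rows, so rows that do not move let the fingers close. It gives the time, the measured TCP pose, the force, the opening and the grip force at its end, in the units of the state.
- bot.observe(): the state, without advancing time (a new reading comes with each control period).
- eyes.camera(name): name is "scene" or "side" or "wrist"; returns (picture, depth): 384x512x3 uint8, red, green, blue; 384x512 float32, mm along the optical axis (not along the pixel's ray), 0 where there is no reading.
- eyes.calibration(name): a dict with "camera_matrix" (3x3 intrinsics, pixels), "view" (4x4, takes a point from world to camera coordinates); the wrist camera has in their place "tool_from_camera" (4x4, takes a point from camera to tool coordinates, whose origin is the TCP and whose axes are the flange's). Camera axes: x right, y up, looking along -z (the intrinsics and any distortion apply to the point x, -y, -z); pixel columns grow to the right and rows downward; lengths in mm; the calibration is good to about 2 mm. A picture is of the moment at which its call begins: read the wrist's pose just before it. calibration takes no time and is no camera call.
- ticket.sign_off(): hands the job in; it is judged then, once.
The state is a dict: "time": time; "joint_positions": joint angles; "qd": joint speeds; "effort": joint torques, N m; "position": TCP position; "orientation": TCP orientation; "force": force on the tool from outside, world axes, zero at the start; "torque": the same for the moment, N m; "opening": finger opening in mm; "grasp_force": force on a finger pad.
Only numpy, scipy, OpenCV 4.12 (cv2) and the standard library are available. Lean on these libraries where they do the work, as an engineer would, in place of code of your own. Each camera call takes 0.05 s, during which the arm holds its last target. There are 200 camera calls.

## Working session

There is one attempt and no reset: what is moved stays moved. The work goes in short steps, Python scripts to look and compute and a tool call to move; the robot and the scene stay as the last step left them, time stands still between calls to the robot, and variables do not carry over. Pictures are saved under pics/ and viewed, at most 14 in all, crops included, and the job is handed in when it is done.

Besides the shell and the picture viewer there is one more tool, called after "Request:" by a JSON object that holds its "fn" and its "kwargs". move_arm: Moves the arm, as the interface text tells. Shift numbers are shares of 0.025 m and turn numbers shares of 6 degrees, none past 1 either way. Its arguments: {"type":"object","properties":{"plan":{"type":"array","items":{"type":"array","items":{"type":"array","items":{"type":"number","minimum":-1,"maximum":1}}}},"force":{"type":"number"}},"required":["plan"]}

```bash
mkdir -p pics; ls
cat > h.py <<'E'
import numpy as np, cv2
from rig import bot, eyes, ticket
def snap(n,f):
    p,d=eyes.camera(n); cv2.imwrite(f'pics/{f}.png',p[:,:,::-1]); np.save(f'pics/{f}.npy',d); return p,d
def cal(n):
    c=eyes.calibration(n); return c
def world(n,u,v,d=None,z=None,pose=None):
    c=eyes.calibration(n); K=np.array(c['camera_matrix'])
    if 'view' in c: M=np.linalg.inv(np.array(c['view']))
    else:
        from scipy.spatial.transform import Rotation as R
        T=np.eye(4); T[:3,:3]=R.from_quat(pose['orientation']).as_matrix(); T[:3,3]=pose['position']; M=T@np.array(c['tool_from_camera'])
    r=np.array([(u-K[0,2])/K[0,0],-(v-K[1,2])/K[1,1],-1.])
    o=M[:3,3]; w=M[:3,:3]@r
    if z is not None: d=(z-o[2])/w[2]
    return o+w*d
E
python3 - <<'E'
from h import *
for n in('scene','side'):
    snap(n,n+'0'); c=cal(n); print({k:np.round(v,3).tolist() if hasattr(v,'__len__') else v for k,v in c.items()})
print({k:np.round(v,3).tolist() if hasattr(v,'__len__') else v for k,v in cal('wrist').items()})
print(bot.observe())
a=cv2.imread('pics/scene0.png');cv2.imwrite('pics/scene0b.png',cv2.resize(a,(800,600),interpolation=cv2.INTER_CUBIC))
a=cv2.imread('pics/side0.png');cv2.imwrite('pics/side0b.png',cv2.resize(a,(800,600),interpolation=cv2.INTER_CUBIC))
E
```

```text
pics
{'camera_matrix': [[349.991, 0.0, 263.939], [0.0, 349.991, 195.875], [0.0, 0.0, 1.0]], 'view': [[-0.504, -0.863, -0.003, 232.695], [0.596, -0.35, 0.722, -352.238], [-0.625, 0.363, 0.691, -1008.201], [0.0, 0.0, 0.0, 1.0]]}
{'camera_matrix': [[403.47, 0.0, 252.74], [0.0, 403.47, 194.755], [0.0, 0.0, 1.0]], 'view': [[0.94, -0.342, 0.014, -458.937], [0.166, 0.49, 0.856, -153.774], [-0.299, -0.802, 0.518, -1148.08], [0.0, 0.0, 0.0, 1.0]]}
{'camera_matrix': [[325.709, 0.0, 247.863], [0.0, 325.709, 196.984], [0.0, 0.0, 1.0]], 'tool_from_camera': [[0.001, 0.97, 0.244, 67.78], [1.0, -0.001, -0.0, 0.155], [0.0, 0.244, -0.97, -156.153], [0.0, 0.0, 0.0, 1.0]]}
{'time': 0.1, 'joint_positions': array([-1.32138599e+00,  3.53587072e-01,  1.63401476e+00,  1.58663870e-05,
        1.15519727e+00, -2.39462972e-03]), 'qd': array([-9.19770753e-04,  1.04523656e-03, -2.36310634e-03, -4.36489746e-04,
        1.46528961e-05,  6.63903410e-05]), 'effort': array([-9.49316632e-05, -5.94906092e+01, -3.34929407e+01,  6.98779430e-02,
        1.82047358e-02, -4.35763161e-05]), 'position': array([ 155.62878203, -604.89714025,  227.95290053]), 'orientation': array([ 9.92084969e-01,  1.25566919e-01, -6.71129303e-05, -5.99522652e-04]), 'force': array([ 0.84196058,  0.62079188, -0.37958686]), 'torque': array([-0.03774798, -0.00656986, -0.02040725]), 'grasp_force': 0.0, 'opening': 92.1402774243693}
```

View pics/scene0b.png

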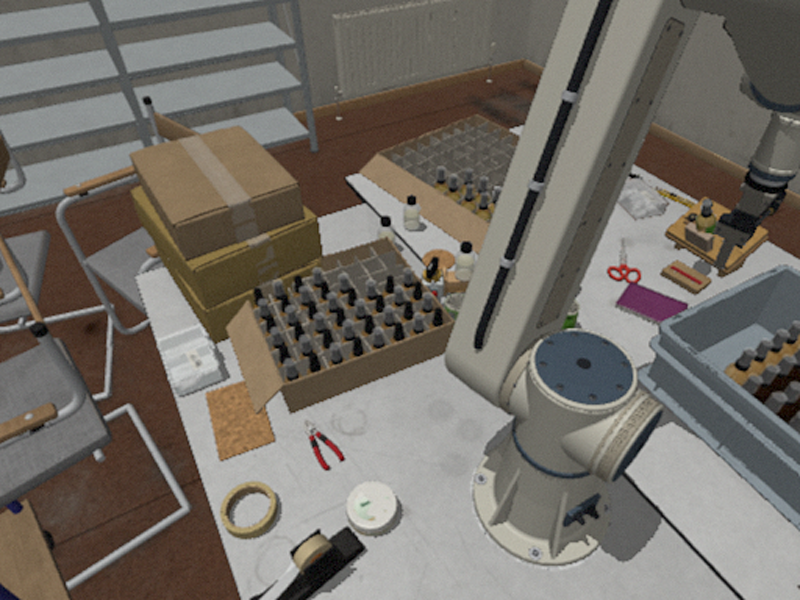

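View pics/side0b.png

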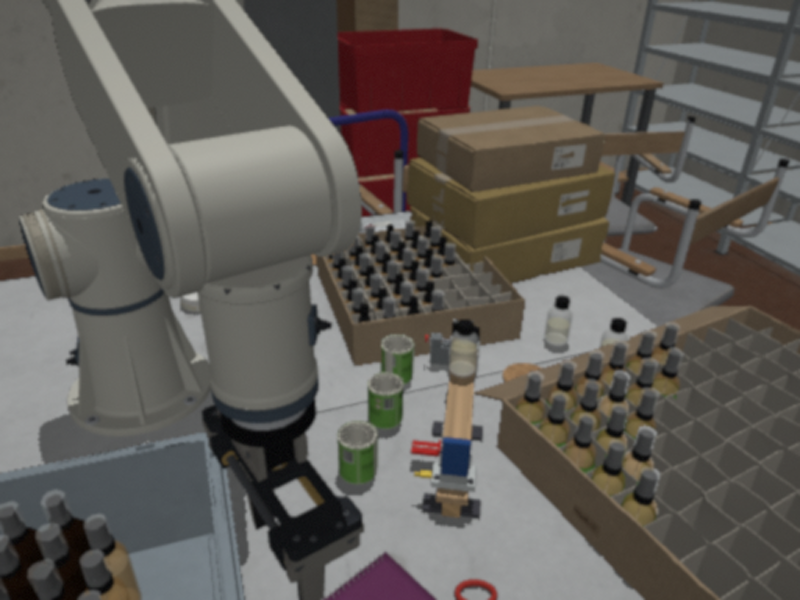

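Run:
```python
from h import *
s=.64
def dep(n,u,v): 
    d=np.load(f'pics/{n}0.npy'); return float(np.median(d[int(v*s)-1:int(v*s)+2,int(u*s)-1:int(u*s)+2]))
for nm,n,u,v,z in [('mat a','scene',206,391,4),('mat b','scene',258,381,4),('mat c','scene',273,437,4),('mat d','scene',222,459,4),('cut mid','scene',322,447,6),('cut jaw','scene',309,424,6),('cutends','scene',333,464,6),
 ('bottlecap','side',463,327,None),('coaster','side',520,372,5),('roll a','side',398,343,74),('roll b','side',386,384,74),('roll c','side',357,436,74),
 ('clip','side',427,449,None),('ptr','side',420,473,None),('shelf L','side',460,392,45),('shelfR','side',457,430,45),('plate','side',457,440,122),('knob','side',438,342,None),('cheek','side',465,375,None)]:
    d=dep(n,u,v); print(nm, np.round(world(n,u*s,v*s,d)), np.round(world(n,u*s,v*s,z=z)) if z else '')
```

```text
mat a [555. 464.  -1.] [551. 464.   4.]
mat b [468. 363.  64.] [520. 358.   4.]
mat c [368. 379.   3.] [368. 379.   4.]
mat d [372. 481.   2.] [371. 481.   4.]
cut mid [299. 303.   1.] [296. 303.   6.]
cut jaw [356. 305.  10.] [358. 305.   6.]
cutends [253. 299.   2.] [250. 300.   6.]
bottlecap [ 534. -206.  149.] 
coaster [ 672. -189.    8.] [ 674. -186.    5.]
roll a [ 457. -100.   64.] [ 452. -113.   74.]
roll b [ 397. -204.   61.] [ 392. -219.   74.]
roll c [ 315. -305.   57.] [ 310. -322.   74.]
clip [ 414. -348.   38.] 
ptr [ 378. -406.   55.] 
shelf L [ 515. -250.   48.] [ 517. -247.   45.]
shelfR [ 469. -337.   50.] [ 472. -331.   45.]
plate [ 422. -428.  125.] [ 423. -425.  122.]
knob [ 534. -110.   56.] 
cheek [ 539. -218.   55.]
```

Request:
{"fn": "move_arm", "kwargs": {"plan": [[[1,0,0,1,0,0,0],[1,0,0,1,0,0,0],[1,0,1,1,0,0,0],[1,0.7,1,1,0,0,0],[1,0.7,1,1,0,0,0],[1,0.7,1,1,0,0,0],[1,0.7,1,1,0,0,0],[1,0.7,1,1,0,0,0],[1,0.7,1,1,0,0,0],[1,0.7,1,0,0,0,0],[1,0.7,1,0,0,0,0],[1,0.7,1,0,0,0,0],[1,0.7,1,0,0,0,0],[1,0.7,1,0,0,0,0],[1,0,1,0,0,0,0],[1,0,0,0,0,0,0],[1,0,0,0,0,0,0]]]}}

```text
time: 1.52
position: [348.3, -279.5, 453.6]
orientation: [0.992, 0.127, 0.0, 0.0]
force: [-0.8, 0.3, -0.3]
opening: 91.9
grasp_force: 0.0
```

Run:
```python
from h import *
import json
o=bot.observe(); json.dump({k:np.array(v).tolist() for k,v in o.items()},open('pics/w1.json','w'))
print(o['position'],o['orientation'],o['joint_positions'])
snap('wrist','w1')
a=cv2.imread('pics/w1.png');cv2.imwrite('pics/w1b.png',cv2.resize(a,(800,600),interpolation=cv2.INTER_CUBIC))
```

```text
[ 348.30809778 -279.48525387  453.62418632] [9.91943683e-01 1.26679549e-01 3.86248320e-06 1.49791388e-04] [-6.79410443e-01 -8.36903720e-02  1.65972703e+00 -2.01761851e-04
  1.56533440e+00  6.37345282e-01]
```

View pics/w1b.png

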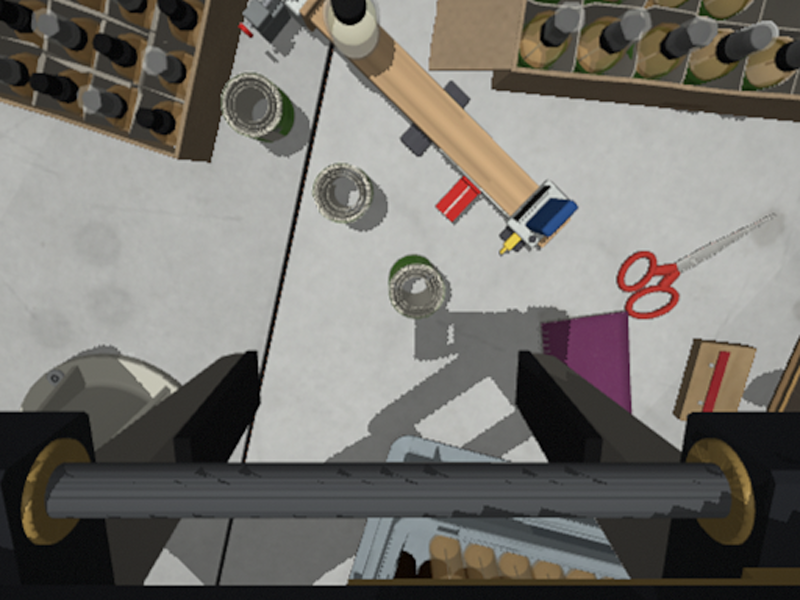

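Run:
```python
from h import *
import json
o=json.load(open('pics/w1.json')); D=np.load('pics/w1.npy'); s=.64
for nm,u,v,z in [('roll a',253,106,74),('roll b',342,193,74),('roll c',416,290,74),('clip line hi',470,182,None),('clip line lo',444,216,None),('ptr tip',502,252,None),('plate L',527,213,122),('plate R',576,207,122),('plate top L far',550,181,122),('plate near',540,235,122),('shelf edgeL',420,145,45),('shelf edgeL2',515,215,45),('shelf edgeR',460,95,45),('shelf edgeR2',535,170,45)]:
    d=float(np.median(D[int(v*s)-1:int(v*s)+2,int(u*s)-1:int(u*s)+2])); print(nm,np.round(world('wrist',u*s,v*s,d,pose=o),1),np.round(world('wrist',u*s,v*s,z=z,pose=o),1) if z else '')
# bigger crop of stop area
a=cv2.imread('pics/w1.png')[60:180,240:400];cv2.imwrite('pics/w1c.png',cv2.resize(a,None,fx=5,fy=5,interpolation=cv2.INTER_CUBIC))
```

```text
roll a [453.3 -97.7   4.9] [ 448.8 -116.6   74. ]
roll b [ 386.2 -215.4    2.9] [ 389.4 -220.9   74. ]
roll c [ 296.6 -329.4    3. ] [ 310.4 -321.5   74. ]
clip line hi [ 434.2 -349.6   43.9] 
clip line lo [ 390.8 -337.5    3.8] 
ptr tip [ 367.5 -416.1    4.8] 
plate L [ 418.2 -415.1   60.3] [ 417.7 -397.9  122. ]
plate R [ 434.5 -439.9  124.6] [ 434.6 -440.8  122. ]
plate top L far [ 460.  -445.1    3.3] [ 451.  -409.4  122. ]
plate near [ 399.6 -435.4   62. ] [ 401.2 -416.5  122. ]
shelf edgeL [ 459.8 -288.6   11.6] [ 457.2 -287.2   45. ]
shelf edgeL2 [ 413.  -402.6   63.5] [ 413.  -407.3   45. ]
shelf edgeR [ 521.2 -317.    11.9] [ 515.3 -314.    45. ]
shelf edgeR2 [ 467.3 -424.5    2.9] [ 463.6 -413.2   45. ]
```

View pics/w1c.png

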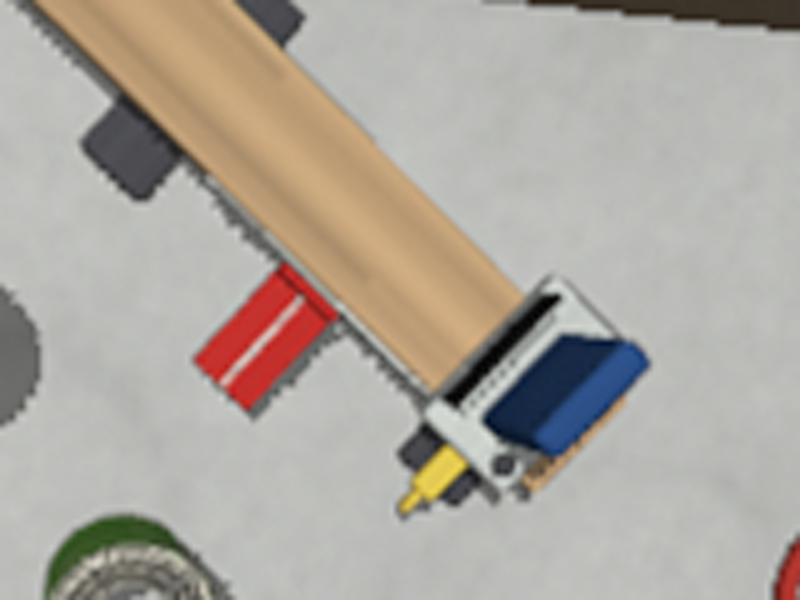

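Request:
{"fn": "move_arm", "kwargs": {"plan": [[[1,0.3,1,0,0,0,0],[1,0.3,1,0,0,0,0],[1,0.3,1,0,0,0,0],[1,0.3,1,0,0,0,0],[1,0.3,1,0,0,0,0],[1,0,1,0,0,0,0],[1,0,1,0,0,0,0],[1,0,0,0,0,0,0],[1,0,0,0,0,0,0]]]}}

```text
time: 2.32
position: [385.9, -105.6, 453.6]
orientation: [0.992, 0.126, -0.0, 0.0]
force: [-0.6, 0.5, 0.6]
opening: 92.1
grasp_force: 0.0
```

Run:
```python
from h import *
import json
o=bot.observe(); json.dump({k:np.array(v).tolist() for k,v in o.items()},open('pics/w2.json','w'))
print(o['position'],o['orientation'])
snap('wrist','w2')
a=cv2.imread('pics/w2.png');cv2.imwrite('pics/w2b.png',cv2.resize(a,(800,600),interpolation=cv2.INTER_CUBIC))
```

```text
[ 385.90673251 -105.58260023  453.58687004] [ 9.92005751e-01  1.26192375e-01 -3.75864911e-06  2.71877516e-04]
```

View pics/w2b.png

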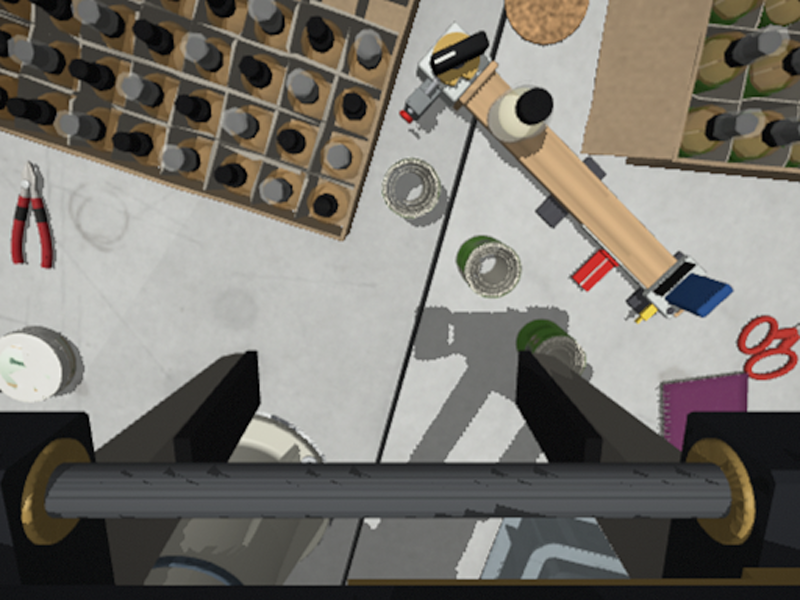

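Run:
```python
from h import *
import json
s=.64
o=json.load(open('pics/w1.json')); D=np.load('pics/w1.npy')
P=lambda u,v,z,pose:np.round(world('wrist',u,v,z=z,pose=pose),1)
def pd(D,u,v,o,r=0): return np.round(world('wrist',u,v,float(np.median(D[round(v)-r:round(v)+r+1,round(u)-r:round(u)+r+1])),pose=o),1)
for nm,x,y in [('line hi',300,302),('line mid',262,340),('line lo',226,378),('red1',240,345),('red2',290,350),('ptr tip',405,508),('ptr mid',418,490),('ptr body',440,472),('saddle',600,320),('saddle2',460,410)]:
    print(nm,pd(D,240+x/5-.5,60+y/5-.5,o))
print('plate top', [P(240+x/5-.5,60+y/5-.5,122,o) for x,y in [(622,342),(650,362),(570,455),(535,440)]])
o=json.load(open('pics/w2.json')); D=np.load('pics/w2.npy')
for nm,u,v,z in [('roll a',413,188,74),('roll b',492,268,74),('roll c',558,352,74),('cap',534,106,147),('knob',460,52,91),('knobL',437,66,91),('knobR',484,40,91),('carton',345,238,90),('carton2',420,0,90),('carton far',583,153,None),('cheek L',461,98,57),('cheek R',494,67,57),('cut jaw',30,165,6),('cut g1',17,260,6),('cut g2',49,265,6),('cutpivot',32,198,6),('rcarton',627,163,None),('shelfL',560,190,45),('shelfL2',640,265,45),('shelfR',590,155,45),('shelfR2',680,250,45),('shelfL1',505,140,45),('collar',407,116,None)]:
    print(nm,pd(D,u*s,v*s,o),P(u*s,v*s,z,o) if z else '')
```

```text
line hi [ 428.4 -350.1   37.6]
line mid [ 412.9 -341.4   36. ]
line lo [ 397.4 -332.7   37.6]
red1 [ 409.4 -334.2   38.2]
red2 [ 412.1 -351.6   36.4]
ptr tip [ 371.3 -402.2   54.2]
ptr mid [ 378.3 -404.6   54.1]
ptr body [ 386.1 -409.4   56.5]
saddle [ 447.2 -443.7   60.8]
saddle2 [ 407.7 -408.4   60.4]
plate top [array([ 439.1, -431.9,  122. ]), array([ 435.8, -441.8,  122. ]), array([ 404. , -427.9,  122. ]), array([ 405.6, -416.4,  122. ])]
roll a [ 450.1 -120.2    1.4] [ 450.2 -116.5   74. ]
roll b [ 384.4 -234.7   12.5] [ 391.4 -219.7   74. ]
roll c [ 310.1 -335.5   35.2] [ 319.7 -318.9   74. ]
cap [ 541.5 -194.1  149.5] [ 542.  -194.6  147. ]
knob [ 579.6 -125.3   94.4] [ 580.5 -125.5   91. ]
knobL [ 562.7 -107.9   94.8] [ 563.5 -108.    91. ]
knobR [ 594.5 -143.6   95.9] [ 595.9 -144.2   91. ]
carton [373.6 -57.   -0. ] [385.1 -61.7  90. ]
carton2 [ 6.413e+02 -7.590e+01  1.000e-01] [613.3 -77.8  90. ]
carton far [ 536.3 -297.6    3.6] 
cheek L [ 547.7 -140.8   59.6] [ 548.2 -141.1   57. ]
cheek R [ 584.1 -164.7   57.7] [ 584.3 -164.8   57. ]
cut jaw [365.8 306.   12.4] [364.8 310.2   6. ]
cut g1 [251.5 313.8   9.2] [250.4 315.9   6. ]
cut g2 [254.  278.3   6.2] [253.9 278.4   6. ]
cutpivot [329.1 301.7  10.8] [328.2 304.9   6. ]
rcarton [ 537.9 -348.     8.7] 
shelfL [ 487.9 -271.5   47.6] [ 488.1 -272.4   45. ]
shelfL2 [ 433.2 -383.9   49.6] [ 433.  -386.3   45. ]
shelfR [ 536.4 -306.5    2.5] [ 530.4 -291.3   45. ]
shelfR2 [ 460.6 -448.4    2.5] [ 460.  -423.2   45. ]
shelfL1 [ 519.4 -194.6   67.7] [ 522.2 -199.1   45. ]
collar [517.2 -92.5  62.4]
```

Request:
{"fn": "move_arm", "kwargs": {"plan": [[[1,-0.1,1,0,0,0,0],[1,-0.1,1,0,0,0,0],[1,-0.1,1,0,0,0,0],[1,-0.1,1,0,0,0,-0.2],[1,-0.1,1,0,0,0,-0.2],[1,-0.1,1,0,0,0,-0.2],[1,-0.1,1,0,0,0,-0.2],[1,-0.1,1,0,0,0,-0.2],[1,-0.1,1,0,0,0,-0.2],[1,-0.1,1,0,0,0,-0.2],[1,-0.1,1,0,0,0,-0.2],[1,-0.1,1,0,0,0,0],[1,-0.1,1,0,0,0,0],[1,-0.1,1,0,0,0,0],[1,-0.1,1,0,0,0,0],[1,0,0,0,0,0,0],[1,0,0,0,0,0,0]]]}}

```text
time: 3.78
position: [349.2, 269.5, 453.0]
orientation: [0.999, 0.042, -0.0, 0.001]
force: [-0.7, -0.7, 0.7]
opening: 91.9
grasp_force: 0.0
```

Run:
```python
from h import *
import json
D=np.load('pics/w2.npy'); o=json.load(open('pics/w2.json'))
W=np.array([[world('wrist',u,v,D[v,u],pose=o) for u in range(0,270,4)] for v in range(0,150,4)])
z=W[...,2]; print('carton bottles max z',np.percentile(z,[95,99,100]))
o=bot.observe(); json.dump({k:np.array(v).tolist() for k,v in o.items()},open('pics/w3.json','w'))
print(o['position'],o['orientation'],o['joint_positions'])
snap('wrist','w3')
a=cv2.imread('pics/w3.png');cv2.imwrite('pics/w3b.png',cv2.resize(a,(800,600),interpolation=cv2.INTER_CUBIC))
```

```text
carton bottles max z [121.21467006 123.24539795 609.73370772]
[349.18983724 269.48451571 453.03965907] [ 9.99105898e-01  4.22722487e-02 -3.39783005e-04  5.88565244e-04] [ 6.54319496e-01 -9.24753811e-02  1.66880720e+00 -5.73030091e-04
  1.56649335e+00  2.14054893e+00]
```

View pics/w3b.png

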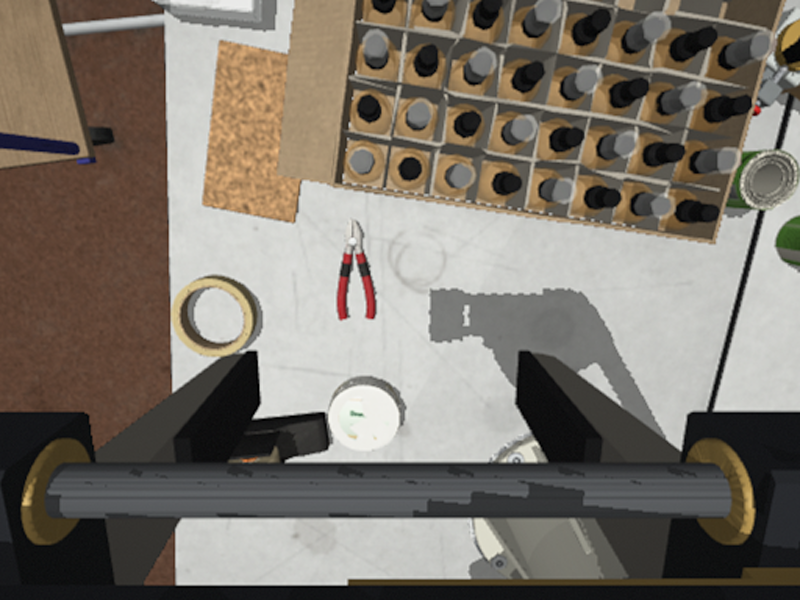

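Run:
```python
from h import *
import json
s=.64
o=json.load(open('pics/w3.json')); D=np.load('pics/w3.npy')
P=lambda u,v,z,pose:np.round(world('wrist',u,v,z=z,pose=pose),1)
def pd(D,u,v,o,r=0): return np.round(world('wrist',u,v,float(np.median(D[round(v)-r:round(v)+r+1,round(u)-r:round(u)+r+1])),pose=o),1)
for nm,u,v,z in [('jaw',354,220,6),('g1',343,318,6),('g2',372,318,6),('out1',338,300,6),('out2',376,300,6),('mid',354,268,6),('mat TL',218,42,4),('mat BL',203,206,4),('mat BR',296,222,4),('mat R',303,182,4),('table',400,330,None),('matc',250,130,None),('flap bl',284,170,None),('flap tl',296,20,None),('flap br',330,180,None),('flap m',320,100,None),('flapbot',300,176,None),('carton bl',340,184,None),('tape',213,285,None),('tape near',213,355,None)]:
    print(nm,pd(D,u*s,v*s,o),P(u*s,v*s,z,o) if z else '')
```

```text
jaw [368.1 309.1  12.6] [367.6 309.4   6. ]
g1 [246.5 314.9   1.5] [247.7 314.7   6. ]
g2 [249.2 279.2   0.4] [250.8 279.2   6. ]
out1 [270.9 321.8  10.2] [269.9 322.2   6. ]
out2 [272.5 276.1   0.4] [273.8 276.1   6. ]
mid [309.8 305.8   0. ] [310.9 305.5   6. ]
mat TL [545.5 470.3   1.6] [545.  469.5   4. ]
mat BL [368.1 488.1  -1.3] [368.5 486.2   4. ]
mat BR [ 3.589e+02  3.780e+02 -1.000e-01] [359.3 377.4   4. ]
mat R [405.6 371.6   1.7] [405.6 371.2   4. ]
table [236.8 243.2   0.6] 
matc [457.4 433.2   4.3] 
flap bl [417.1 384.7  49.2] 
flap tl [563.6 379.1  43.1] 
flap br [411.5 330.6  94.5] 
flap m [486.2 346.5  77.4] 
flapbot [412.6 364.7  66.2] 
carton bl [408.5 320.7  92.6] 
tape [280.5 466.9  26.9] 
tape near [193.4 467.2  25.4]
```

Request:
{"fn": "move_arm", "kwargs": {"plan": [[[0.8,-0.16,0.13,-1,0,0,0],[0.8,-0.16,0.13,-1,0,0,0],[0.8,-0.16,0.13,-1,0,0,0],[0.8,-0.16,0.13,-1,0,0,0],[0.8,-0.16,0.13,-1,0,0,0],[0.8,-0.16,0.13,-1,0,0,0],[0.8,-0.16,0.13,-1,0,0,0],[0.8,-0.16,0.13,-1,0,0,0],[0.8,-0.16,0.13,-1,0,0,0],[0.8,-0.16,0.13,-1,0,0,0],[0.8,0,0,-1,0,0,0],[0.8,0,0,-1,0,0,0],[0.8,0,0,-1,0,0,0],[0.8,0,0,-1,0,0,0.1],[0.8,0,0,-1,0,0,0.1],[0.8,0,0,-0.8,0,0,0],[0.8,0,0,0,0,0,0],[0.8,0,0,0,0,0,0]]]}}

```text
time: 5.33
position: [308.5, 300.8, 58.3]
orientation: [0.999, 0.052, -0.001, 0.001]
force: [-0.3, 0.1, -0.7]
opening: 73.3
grasp_force: 0.0
```

Run:
```python
from h import *
import json
o=bot.observe(); json.dump({k:np.array(v).tolist() for k,v in o.items()},open('pics/w4.json','w'))
print(o['position'],o['orientation'],o['joint_positions'])
snap('wrist','w4')
```

```text
[308.53209547 300.78871829  58.32216627] [ 9.98659151e-01  5.17554094e-02 -7.77493026e-04  8.20115882e-04] [ 7.69380360e-01  3.21735252e-01  2.17113692e+00 -3.51836361e-04
  6.50970599e-01  2.23689966e+00]
```

View pics/w4.png

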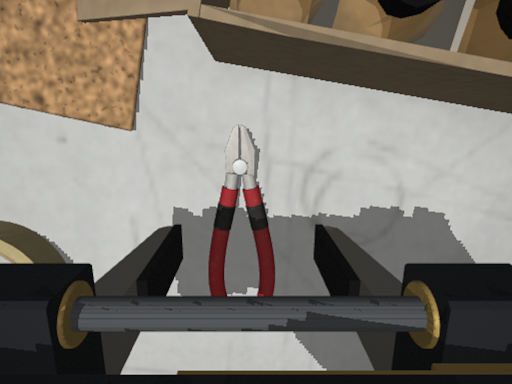

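Request:
{"fn": "move_arm", "kwargs": {"plan": [[[0.8,0,0.06,-0.8,0,0,0],[0.8,0,0.04,-0.6,0,0,0],[0.8,0,0,-0.2,0,0,0],[0.8,0,0,0,0,0,0],[0.3,0,0,0,0,0,0],[0.3,0,0,0,0,0,0],[0.3,0,0,0,0,0,0],[0.3,0,0,0,0,0,0],[0.3,0,0,0,0,0,0]]], "force": 25}}

```text
time: 6.13
position: [308.4, 304.9, 19.1]
orientation: [0.999, 0.053, 0.0, -0.0]
force: [-0.9, 0.8, -0.0]
opening: 42.4
grasp_force: 0.0
```

Request:
{"fn": "move_arm", "kwargs": {"plan": [[[0,0,0,0,0,0,0],[0,0,0,0,0,0,0],[0,0,0,0,0,0,0]]], "force": 25}}

```text
time: 6.38
position: [308.3, 304.9, 18.8]
orientation: [0.999, 0.053, 0.0, -0.0]
force: [-0.8, -0.5, 5.1]
opening: 34.4
grasp_force: 24.4
```

Request:
{"fn": "move_arm", "kwargs": {"plan": [[[0,0,0,0.4,0,0,0],[0,0,0,0.8,0,0,0],[0,0,0,1,0,0,0],[0,0,0,1,0,0,0],[0,0,0,1,0,0,0],[0,0,0,0,0,0,0],[0,0,0,0,0,0,0]]]}}

```text
time: 6.97
position: [308.8, 305.2, 124.8]
orientation: [0.999, 0.053, 0.001, -0.001]
force: [-0.4, 0.2, -2.0]
opening: 34.7
grasp_force: 24.5
```

Run:
```python
from h import *
import json
o=bot.observe(); json.dump({k:np.array(v).tolist() for k,v in o.items()},open('pics/w5.json','w'))
print(o['position'],o['orientation'],o['opening'])
p,D=snap('wrist','w5')
b=cv2.resize(p[100:300,150:350,::-1],None,fx=3,fy=3,interpolation=cv2.INTER_CUBIC);cv2.imwrite('pics/w5b.png',b)
```

```text
[308.77775202 305.22450693 124.75745189] [ 9.98612647e-01  5.26361164e-02  1.14284593e-03 -9.56202082e-04] 34.65825268660239
```

View pics/w5b.png

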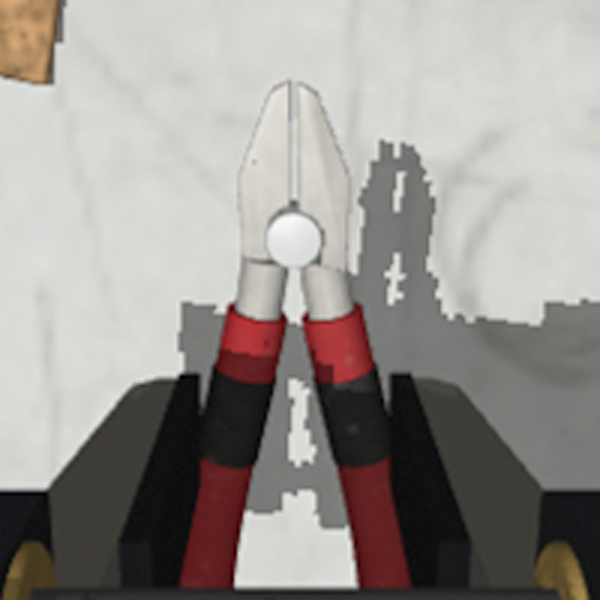

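Run:
```python
from h import *
import json
o=json.load(open('pics/w5.json')); D=np.load('pics/w5.npy')
for u,v in [(247.3,128),(247,140),(248,180)]:
  print(world('wrist',u,v,z=112,pose=o)-o['position'], world('wrist',u,v,D[int(v),int(u)],pose=o)-o['position'])
```

```text
[ 61.08813381   6.57515488 -12.75745189] [  57.06863916    6.54984247 -125.60061874]
[ 55.08385366   6.09245623 -12.75745189] [  47.13464702    5.74834039 -124.50775924]
[ 34.39595468   3.37007404 -12.75745189] [35.95938924  3.52505813 -4.67752646]
```

Request:
{"fn": "move_arm", "kwargs": {"plan": [[[0,0,1,0,0,0,0],[0,0,1,0,0,0,0],[0,0,1,0,0,0,0],[0,0,1,0,0,0,0],[0,0,1,0,0,0,-0.3],[0,1,0.16,0,0,0,-0.4],[0,1,0,0,0,0,-0.4],[0,1,0,0,0,0,-0.4],[0,1,0,0,0,0,-0.4],[0,1,0,0,0,0,0],[0,0.76,0,0,0,0,0],[0,0,0,-1,0,0,0],[0,0,0,-1,0,0,0],[0,0,0,-1,0,0,0],[0,0,0,-0.4,0,0,0],[0,0,0,0,0,0,0],[0,0,0,0,0,0,0]]]}}

```text
time: 8.43
position: [451.6, 433.2, 37.5]
orientation: [0.999, -0.047, -0.001, 0.001]
force: [0.5, 0.1, -1.0]
opening: 34.5
grasp_force: 24.5
```

Request:
{"fn": "move_arm", "kwargs": {"plan": [[[0,0.04,0.02,-0.3,0,0,0],[0,0,0,-0.24,0,0,0],[0,0,0,0,0,0,0],[0,0,0,0,0,0,0],[0.5,0,0,0,0,0,0],[0.5,0,0,0,0,0,0],[0.5,0,0,0,0,0,0],[0.5,0,0,0.4,0,0,0],[0.5,0,0,0.8,0,0,0],[0.5,0,0,1,0,0,0],[0.5,0,0,1,0,0,0],[0.5,0,0,1,0,0,0],[0.5,-1,0,1,0,0,0],[0.5,-1,0,1,0,0,0],[0.5,-1,0,1,0,0,0],[0.5,-1,0,1,0,0,0],[0.5,0,0,0,0,0,0],[0.5,0,0,0,0,0,0]]]}}

```text
time: 9.93
position: [353.0, 435.0, 232.5]
orientation: [0.999, -0.046, 0.001, -0.002]
force: [0.2, -0.3, -1.0]
opening: 45.9
grasp_force: 0.0
```

Run:
```python
from h import *
import json
o=bot.observe(); json.dump({k:np.array(v).tolist() for k,v in o.items()},open('pics/w6.json','w'))
print(o['position'],o['orientation'],o['opening'])
p,D=snap('wrist','w6')
b=cv2.resize(p[0:240,130:400,::-1],None,fx=2.5,fy=2.5,interpolation=cv2.INTER_CUBIC);cv2.imwrite('pics/w6b.png',b)
```

```text
[353.04087312 435.0430608  232.51677093] [ 0.9989363  -0.04606231  0.00130168 -0.00168182] 45.911013119537266
```

View pics/w6b.png

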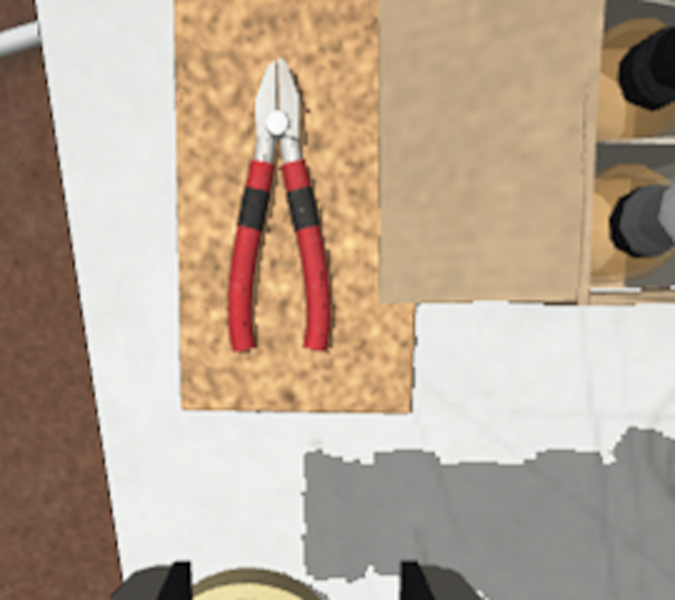

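Run:
```python
from h import *
import json
o=json.load(open('pics/w6.json'))
P=lambda x,y,z:world('wrist',130+x/2.5-.3,y/2.5-.3,z=z,pose=o)
BL,BR,TL=P(181,411,4),P(412,412,4),P(175,2,4)
print(BL,BR,TL, BR-BL)
e=(TL-BL)[:2];e/=np.linalg.norm(e);n=np.array([e[1],-e[0]])
ctr=((BL+BR)/2)[:2]+90*e; print('ctr',ctr,'ang',np.degrees(np.arctan2(e[1],e[0])))
j=P(280,58,10);t=(P(241,350,10)+P(316,350,10))/2
m=(j+t)/2; print('cut',j,t,m,np.linalg.norm(j-t),np.degrees(np.arctan2(*(j-t)[1::-1])), 'off along/right',(ctr-m[:2])@e,(ctr-m[:2])@n)
l,r=P(229,290,10),P(331,290,10);print('handles',(l+r)/2)
```

```text
[369.84387367 488.57603892   4.        ] [359.41387452 379.30697343   4.        ] [542.98792259 469.33471812   4.        ] [ -10.42999915 -109.2690655     0.        ]
ctr [454.07823481 424.00109034] ang -6.34120282498288
cut [515.90056949 427.12009857  10.        ] [394.52960768 439.4878709   10.        ] [455.21508859 433.30398474  10.        ] 121.99947607805058 -5.818390198094661 off along/right -0.10240227383994387 9.37154172675495
handles [421.08632723 436.24362649  10.        ]
```

Request:
{"fn": "move_arm", "kwargs": {"plan": [[[0,0.9,0.5,-0.5,0,0,0],[0,0.9,0.5,-0.5,0,0,0],[0,0.9,0.5,-0.5,0,0,0],[0,0.9,0.5,-0.5,0,0,0],[0,0.9,0,-1,0,0,0],[0,0,0,-1,0,0,0],[0,0,0,-1,0,0,0],[0,0,0,-1,0,0,0],[0,0,0,-1,0,0,0],[0,0,0,-1,0,0,0],[0,0,0,-0.42,0,0,0],[0,0,0,0,0,0,0],[0,0,0,0,0,0,0]]]}}

```text
time: 11.07
position: [466.1, 483.2, 18.5]
orientation: [0.999, -0.047, -0.001, 0.001]
force: [0.0, -0.6, -0.1]
opening: 0.5
grasp_force: 0.0
```

Request:
{"fn": "move_arm", "kwargs": {"plan": [[[0,0,-0.3,0,0,0,0],[0,0,-0.2,0,0,0,0],[0,0,-0.1,0,0,0,0],[0,0,-0.1,0,0,0,0],[0,0,-0.1,0,0,0,0],[0,0,0,0,0,0,0]]]}}

```text
time: 11.57
position: [465.7, 463.6, 19.5]
orientation: [0.999, -0.047, -0.0, 0.0]
force: [-1.0, 0.6, -0.8]
opening: 0.5
grasp_force: 0.0
```

Request:
{"fn": "move_arm", "kwargs": {"plan": [[[0,0,-0.1,0,0,0,0],[0,0,-0.08,0,0,0,0],[0,0,0,0,0,0,0],[0,0,0.3,0,0,0,0],[0,0,0.6,0.3,0,0,0],[0,0,0,1,0,0,0],[0,0,0,1,0,0,0],[0,0,0,1,0,0,0],[0,-1,0,1,0,0,0],[0,-1,0,1,0,0,0],[0,-1,0,1,0,0,0],[0,-1,0,1,0,0,0],[0,0,0,0,0,0,0],[0,0,0,0,0,0,0]]]}}

```text
time: 12.73
position: [365.3, 483.6, 203.9]
orientation: [0.999, -0.046, 0.001, -0.001]
force: [-0.1, 0.7, -0.5]
opening: 0.0
grasp_force: 0.0
```

Run:
```python
from h import *
import json
o=bot.observe(); json.dump({k:np.array(v).tolist() for k,v in o.items()},open('pics/w7.json','w'))
print(o['position'],o['orientation'],o['opening'])
p,D=snap('wrist','w7')
h=cv2.cvtColor(p,cv2.COLOR_RGB2HSV); 
red=((h[...,0]<8)|(h[...,0]>172))&(h[...,1]>150)&(h[...,2]>60)
n,l,s,c=cv2.connectedComponentsWithStats(red.astype(np.uint8)); print([(s[i].tolist()) for i in range(1,n) if s[i][4]>60])
b=cv2.resize(p[0:240,130:400,::-1],None,fx=2.5,fy=2.5,interpolation=cv2.INTER_CUBIC);cv2.imwrite('pics/w7b.png',b)
```

```text
[365.30490792 483.57180888 203.86565511] [ 9.98944643e-01 -4.58987950e-02  9.85613797e-04 -1.38879976e-03] 0.04650902066417932
[[279, 68, 13, 14, 122], [295, 69, 12, 13, 112], [266, 95, 18, 54, 528], [298, 97, 13, 54, 520]]
```

View pics/w7b.png

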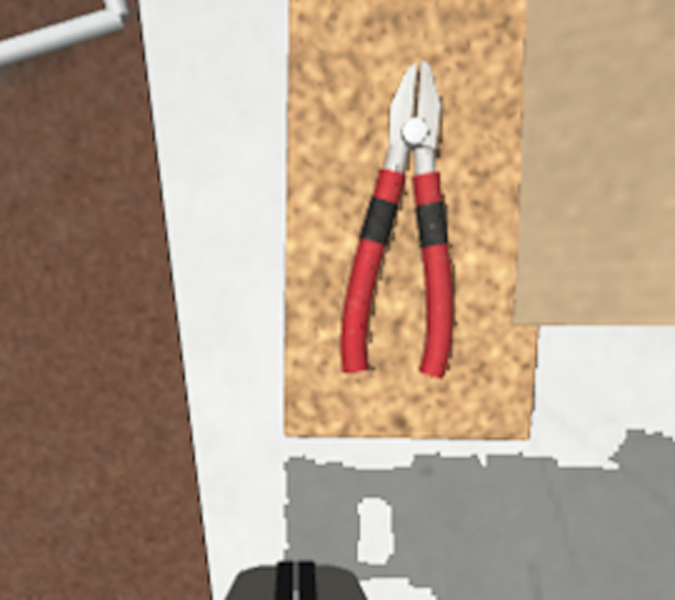

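Run:
```python
from h import *
import json
o=json.load(open('pics/w7.json'))
P=lambda x,y,z:world('wrist',130+x/2.5-.3,y/2.5-.3,z=z,pose=o)
BL,BR,TL=P(285,436,4),P(530,439,4),P(289,2,4)
e=(TL-BL)[:2];e/=np.linalg.norm(e);n=np.array([e[1],-e[0]])
ctr=((BL+BR)/2)[:2]+90*e; print('ctr',ctr,'ang',np.degrees(np.arctan2(e[1],e[0])))
j=P(423,62,10);t=(P(354,371,10)+P(433,377,10))/2
m=(j+t)/2; print('cut',j,t,m,np.linalg.norm(j-t),np.degrees(np.arctan2(*(j-t)[1::-1])), 'off along/right',(ctr-m[:2])@e,(ctr-m[:2])@n)
```

```text
ctr [454.43301006 424.70752793] ang -5.911525712404544
cut [514.23333101 420.07482737  10.        ] [394.06379069 439.05650334  10.        ] [454.14856085 429.56566536  10.        ] 121.65945275546532 -8.976133217632185 off along/right 0.7832888966384467 4.803006255855268
```

Request:
{"fn": "move_arm", "kwargs": {"plan": [[[0,0.7,0,-1,0,0,0],[0,0.7,0,-1,0,0,0],[0,0.7,0,-1,0,0,0],[0,0.7,0,-1,0,0,0],[0,0,0,-1,0,0,0],[0,0,0,-1,0,0,0],[0,0,0,-1,0,0,0],[0,0,0,-0.36,0,0,0],[0,0,-0.2,0,0,0,0],[0,0,-0.2,0,0,0,0],[0,0,-0.1,0,0,0,0],[0,0,-0.1,0,0,0,0],[0,0,-0.1,0,0,0,0],[0,0,-0.1,0,0,0,0],[0,0,-0.06,0,0,0,0],[0,0,0,0,0,0,0],[0,0,0,0,0,0,0]]]}}

```text
time: 14.2
position: [437.9, 462.6, 18.4]
orientation: [0.999, -0.047, 0.001, -0.002]
force: [0.1, 5.1, 9.4]
opening: 0.7
grasp_force: 4.9
```

Request:
{"fn": "move_arm", "kwargs": {"plan": [[[0,0,0.3,0,0,0,0],[0,0,0.6,0.3,0,0,0],[0,0,0,1,0,0,0],[0,0,0,1,0,0,0],[0,0,0,1,0,0,0],[0,-0.7,0,1,0,0,0],[0,-0.7,0,1,0,0,0],[0,-0.7,0,1,0,0,0],[0,-0.7,0,1,0,0,0],[0,0,0,0,0,0,0],[0,0,0,0,0,0,0]]]}}

```text
time: 15.12
position: [366.2, 483.6, 200.8]
orientation: [0.999, -0.047, 0.0, -0.0]
force: [-0.2, 0.0, 0.5]
opening: 0.2
grasp_force: 0.0
```

```bash
cat > cut.py <<'E'
from h import *
import sys
def cutters(f):
    o=bot.observe(); p,D=snap('wrist',f)
    h=cv2.cvtColor(p,cv2.COLOR_RGB2HSV)
    red=((h[...,0]<8)|(h[...,0]>172))&(h[...,1]>150)&(h[...,2]>60)
    n,l,s,c=cv2.connectedComponentsWithStats(red.astype(np.uint8))
    W=lambda uv:world('wrist',uv[0],uv[1],z=10,pose=o)[:2]
    big=sorted([i for i in range(1,n) if s[i][4]>200],key=lambda i:-s[i][4])[:2]
    # lowest point of each grip = tail ends
    t=[]; 
    for i in big:
        ys,xs=np.where(l==i); y=ys.max(); t.append(W((xs[ys>=y-1].mean(),y)))
    sm=[W(c[i]) for i in range(1,n) if 60<s[i][4]<=200]
    bg=[W(c[i]) for i in big]
    print('tails',np.round(t,1).tolist(),'mean',np.mean(t,0),'bands',np.round(sm,1).tolist(),'mean',np.mean(sm,0),'grips',np.mean(bg,0))
    d=np.mean(sm,0)-np.mean(t,0) if sm else np.zeros(2); print('ang',np.degrees(np.arctan2(d[1],d[0])), 'mid', np.mean(t,0)+61*d/np.linalg.norm(d))
if __name__=='__main__': cutters(sys.argv[1])
E
python3 cut.py w8
python3 - <<'E'
from h import *
b=cv2.imread('pics/w8.png')[0:240,130:400];cv2.imwrite('pics/w8b.png',cv2.resize(b,None,fx=2.5,fy=2.5,interpolation=cv2.INTER_CUBIC))
E
```

```text
tails [[397.3, 448.5], [391.9, 413.0]] mean [394.59826962 430.76762944] bands [[470.6, 430.3], [468.4, 415.3]] mean [469.49851067 422.77590167] grips [422.2811183  428.63523869]
ang -6.090319747038924 mid [455.25397851 424.29576892]
```

Request:
{"fn": "move_arm", "kwargs": {"plan": [[[0.5,0,-1,1,0,0,0],[0.5,0,-1,1,0,0,0],[0.5,0,-1,1,0,0,0],[0.5,0,-1,1,0,0,0],[0.5,0,-1,1,0,0,0.5],[0.5,0,-1,1,0,0,0.5],[0.5,0,-1,1,0,0,0.5],[0.5,0,-1,1,0,0,0.5],[0.5,0,-1,1,0,0,0.5],[0.5,0,-1,0,0,0,0.5],[0.5,0,-1,0,0,0,0.5],[0.5,0,-1,0,0,0,0.5],[0.5,0,-1,0,0,0,0.5],[0.5,0.2,-1,0,0,0,0.5],[0.5,0.2,-1,0,0,0,0.5],[0.5,0.2,-1,0,0,0,0.5],[0.5,0.2,-1,0,0,0,0.5],[0.5,0.2,-1,0,0,0,0.5],[0.5,0.2,-1,0,0,0,0.5],[0.5,0.2,-1,0,0,0,0.5]]]}}

```text
time: 16.83
position: [401.2, -18.9, 423.9]
orientation: [0.931, 0.364, -0.001, -0.0]
force: [0.0, 0.6, -0.0]
opening: 45.8
grasp_force: 0.0
```

Request:
{"fn": "move_arm", "kwargs": {"plan": [[[0.7,0.4,-1,0,0,0,0.5],[0.7,0.4,-1,0,0,0,0.5],[0.7,0.4,-1,0,0,0,0.5],[0.7,0.4,-1,0,0,0,0.5],[0.7,0.4,-1,0,0,0,0.5],[0.7,0.4,-1,0,0,0,0.5],[0.7,0.4,-1,0,0,0,0.3],[0.7,0.4,-1,0,0,0,0],[0.7,0.4,-1,0,0,0,0],[0.7,0,-1,0,0,0,0],[0.7,0,-1,0,0,0,0],[0.7,0,0,0,0,0,0],[0.7,0,0,0,0,0,0]]]}}

```text
time: 17.92
position: [490.4, -293.5, 422.9]
orientation: [0.856, 0.517, -0.001, -0.002]
force: [-0.0, -0.3, -0.4]
opening: 64.3
grasp_force: 0.0
```

Run:
```python
from h import *
import json
o=bot.observe(); json.dump({k:np.array(v).tolist() for k,v in o.items()},open('pics/w9.json','w'))
print(o['position'],o['orientation'],o['joint_positions'])
p,D=snap('wrist','w9')
cv2.imwrite('pics/w9b.png',cv2.resize(p[:,:,::-1],(800,600),interpolation=cv2.INTER_CUBIC))
```

```text
[ 490.43077286 -293.53498899  422.94470472] [ 0.85598285  0.51700039 -0.00095387 -0.00174902] [-5.41925357e-01  1.46571793e-01  1.48347685e+00 -5.49020345e-05
  1.51552808e+00 -5.78141752e-02]
```

View pics/w9b.png

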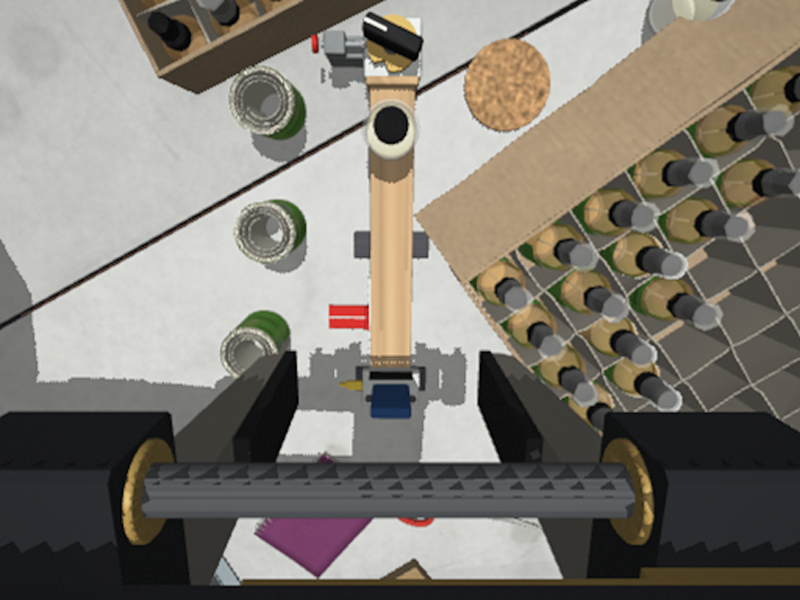

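Run:
```python
from h import *
import json
s=.64; o=json.load(open('pics/w9.json')); D=np.load('pics/w9.npy'); p=cv2.imread('pics/w9.png')
P=lambda u,v,z:np.round(world('wrist',u*s,v*s,z=z,pose=o)[:2],1)
def pd(u,v): return np.round(world('wrist',u*s,v*s,float(D[round(v*s),round(u*s)]),pose=o),1)
for nm,u,v,z in [('cap',391,126,147),('coasL',464,84,5),('coasR',551,84,5),('coasT',508,39,5),('coasB',507,131,5),('r a',265,97,74),('r b',267,230,74),('r c',252,350,74),('knob',392,37,91),('knobA',366,21,91),('knobB',420,52,91),('cheekNear',392,83,57),('cheekFar',392,75,57),('eL1',370,190,45),('eL2',370,350,45),('eR1',412,190,45),('eR2',412,355,45),('plate',391,400,122),('platL',372,400,122),('platR',411,400,122),('saddle front',391,371,58)]: print(nm,P(u,v,z),pd(u,v))
for nm,u,v in [('flap1',420,215),('flap2',470,270),('flap3',640,60),('flap4',560,150),('bot',680,265),('bot2',690,170),('flap5',660,130)]: print(nm,pd(u,v))
h=cv2.cvtColor(p,cv2.COLOR_BGR2HSV)
y=(h[...,0]>20)&(h[...,0]<33)&(h[...,1]>170)&(h[...,2]>120); v,u=np.where(y[200:270,190:300]); print('yellow',u.min()+190,u.max()+190,v.min()+200,v.max()+200,v.mean()+200)
print('line', h[195:212,218,1], h[195:212,224,1])
```

```text
cap [ 542.8 -197. ] [ 542.7 -197.3  150.8]
coasL [ 636.5 -183.6] [ 635.9 -183.8    7.8]
coasR [ 717.  -225.9] [ 717.1 -225.9    4.7]
coasT [ 694.9 -165.9] [ 694.1 -166.2    7.7]
coasB [ 657. -247.] [ 657.1 -247.1    4.2]
r a [ 454.6 -113.8] [444.5 -96.   -1. ]
r b [ 393.  -219.9] [ 374.8 -218.     2.9]
r c [ 314.8 -319.7] [ 293.7 -328.4   22.7]
knob [ 580.3 -127.5] [ 579.9 -128.2   94. ]
knobA [ 566.2 -105.9] [ 565.7 -107.2   96.1]
knobB [ 596.5 -149.6] [ 603.3 -141.9   46.4]
cheekNear [ 565.9 -155.4] [ 565.7 -155.8   59.7]
cheekFar [ 569.1 -149.2] [ 568.8 -149.7   60.4]
eL1 [ 500.  -233.2] [ 500.1 -233.2   49.2]
eL2 [ 418.6 -385.1] [ 419.3 -384.1   48.7]
eR1 [ 538.  -253.2] [ 539.2 -254.7    2.9]
eR2 [ 457.1 -411.8] [ 452.1 -425.6    3.8]
plate [ 427.5 -417.8] [ 425.1 -422.6  110.1]
platL [ 411.2 -409.3] [ 407.8 -414.5  108.2]
platR [ 444.7 -426.8] [ 434.7 -451.8   62.8]
saddle front [ 430.1 -413.3] [ 431.  -411.5   63.2]
flap1 [ 533.5 -277.9   63.1]
flap2 [ 551.5 -342.6  101.8]
flap3 [ 776.1 -245.9   68.2]
flap4 [ 675.9 -283.7   81.2]
bot [ 707.5 -409.7  151.7]
bot2 [ 738.  -338.2  157.8]
flap5 [ 756.8 -307.8   97.4]
yellow 218 231 244 248 245.95555555555555
line [ 90 209 197 197 197 199 208  58  56 179 201 199 199 203 188  42   7] [ 87 208 198 198 197 199 208  76  57 178 201 199 200 202 198  37   9]
```

Request:
{"fn": "move_arm", "kwargs": {"plan": [[[0.8,0.26,0.48,-0.9,0,0,0],[0.8,0.26,0.48,-0.9,0,0,0],[0.8,0.26,0.48,-0.9,0,0,0],[0.8,0.26,0.48,-0.9,0,0,0],[0.8,0.26,0.48,-0.9,0,0,0],[0.8,0.26,0.48,-0.9,0,0,0],[0.8,0.26,0.48,-0.9,0,0,0],[0.8,0.26,0.48,-0.9,0,0,0],[0.8,0,0,-1,0,0,0],[0.8,0,0,-1,0,0,0],[0.8,0,0,-1,0,0,0],[0.8,0,0,-1,0,0,0],[0.8,0,0,-1,0,0,0],[0.8,0,0,-0.9,0,0,0],[0.8,0,0,0,0,0,0],[0.8,0,0,0,0,0,0]]]}}

```text
time: 19.3
position: [541.8, -194.8, 97.2]
orientation: [0.855, 0.519, -0.001, -0.001]
force: [-0.2, 0.2, 0.4]
opening: 73.3
grasp_force: 0.0
```

Request:
{"fn": "move_arm", "kwargs": {"plan": [[[0,0,0,0,0,0,0],[0,0,0,0,0,0,0],[0,0,0,0,0,0,0],[0,0,0,0,0,0,0],[0,0,0,0,0,0,0],[0,0,0,0,0,0,0],[0,0,0,0,0,0,0]]], "force": 20}}

```text
time: 19.88
position: [543.4, -196.0, 99.3]
orientation: [0.855, 0.518, 0.001, 0.001]
force: [-1.1, 1.2, 7.4]
opening: 49.7
grasp_force: 20.0
```

Request:
{"fn": "move_arm", "kwargs": {"plan": [[[0,0,0,0.5,0,0,0],[0,0,0,0.9,0,0,0],[0,0,0,0.9,0,0,0],[0,0.4,0,0.3,0,0,0.6],[0,0.8,0,0,0,0,0.9],[0,0.9,0,0,0,0,0.9],[0,0.9,-0.1,0,0,0,0.9],[0,0.9,-0.1,0,0,0,0.9],[0,0.9,-0.1,0,0,0,0.9],[0,0.5,-0.1,0,0,0,0.7],[0,0,0,0,0,0,0],[0,0,0,0,0,0,0]]]}}

```text
time: 20.88
position: [674.9, -205.7, 163.0]
orientation: [0.662, 0.75, -0.0, -0.0]
force: [0.3, 0.6, -3.0]
opening: 49.4
grasp_force: 20.0
```

Request:
{"fn": "move_arm", "kwargs": {"plan": [[[0,0.06,0,-0.9,0,0,0],[0,0,0,-0.9,0,0,0],[0,0,0,-0.9,0,0,0],[0,0,0,-0.7,0,0,0],[0,0,0,-0.4,0,0,0],[0,0,0,-0.16,0,0,0],[0,0,0,0,0,0,0],[0,0,0,0,0,0,0]]]}}

```text
time: 21.55
position: [677.0, -206.0, 65.1]
orientation: [0.661, 0.75, 0.0, 0.0]
force: [0.1, -0.6, -2.6]
opening: 49.7
grasp_force: 20.0
```

Request:
{"fn": "move_arm", "kwargs": {"plan": [[[0,0,0,-0.14,0,0,0],[0,0,0,-0.1,0,0,0],[0,0,0,0,0,0,0],[0,0,0,0,0,0,0]]]}}

```text
time: 21.88
position: [677.5, -206.1, 59.1]
orientation: [0.661, 0.75, 0.0, 0.001]
force: [0.2, -0.5, 2.1]
opening: 49.5
grasp_force: 20.0
```

Request:
{"fn": "move_arm", "kwargs": {"plan": [[[0.75,0,0,0,0,0,0],[0.75,0,0,0,0,0,0],[0.75,0,0,0,0,0,0],[0.75,0,0,0,0,0,0],[0.75,0,0,0.5,0,0,0],[0.75,0,0,1,0,0,0],[0.75,0,0,1,0,0,0],[0.75,0,0,1,0,0,0],[0.75,0,0,1,0,0,0],[0.75,0,0,1,0,0,-0.6],[0.75,-0.9,-0.3,1,0,0,-0.6],[0.75,-0.9,-0.4,1,0,0,-0.6],[0.75,-0.9,-0.4,1,0,0,-0.6],[0.75,-0.9,-0.4,1,0,0,-0.6],[0.75,-0.9,-0.4,1,0,0,-0.6],[0.75,-0.9,-0.4,1,0,0,-0.6],[0.75,-0.9,-0.4,1,0,0,-0.6],[0.75,-0.9,-0.4,1,0,0,-0.6],[0.75,0,0,0,0,0,-0.4],[0.75,0,0,0,0,0,0]]]}}

```text
time: 23.55
position: [496.1, -284.1, 398.7]
orientation: [0.856, 0.517, 0.001, 0.002]
force: [0.1, 1.3, -0.4]
opening: 68.9
grasp_force: 0.0
```

Run:
```python
from h import *
import json
o=bot.observe(); json.dump({k:np.array(v).tolist() for k,v in o.items()},open('pics/w10.json','w'))
print(o['position'],o['orientation'])
p,D=snap('wrist','w10')
h=cv2.cvtColor(p,cv2.COLOR_RGB2HSV)
def proj_inv(u,v): return np.round(world('wrist',u,v,D[int(round(v)),int(round(u))],pose=o),1)
# bottle: points high near coaster
V,U=np.mgrid[0:384,0:512]
W=np.array([world('wrist',u,v,D[v,u],pose=o) for v in range(0,130) for u in range(150,400)])
m=(abs(W[:,0]-677)<40)&(abs(W[:,1]+206)<40)&(W[:,2]>95)&(W[:,2]<118)
c=W[m]; print('cap top pts',len(c),(c[:,:2].max(0)+c[:,:2].min(0))/2,c[:,2].mean())
y=(h[...,0]>20)&(h[...,0]<33)&(h[...,1]>170)&(h[...,2]>120)
n,l,st,ce=cv2.connectedComponentsWithStats(y.astype(np.uint8));print([(st[i].tolist(),ce[i].tolist()) for i in range(1,n) if st[i][4]>15])
r=((h[...,0]<8)|(h[...,0]>172))&(h[...,1]>150)&(h[...,2]>60)
n,l,st,ce=cv2.connectedComponentsWithStats(r.astype(np.uint8));print([(st[i].tolist(),ce[i].tolist(),proj_inv(*ce[i])) for i in range(1,n) if st[i][4]>30])
```

```text
[ 496.11786675 -284.06937454  398.67568314] [0.85616718 0.51669395 0.00109565 0.00198166]Traceback (most recent call last):
  File "<stdin>", line 10, in <module>
  File "h.py", line 8, in world
    c=eyes.calibration(n); K=np.array(c['camera_matrix'])
ValueError: time passes only in moves, steps and waits
```

```bash
python3 - <<'E'
import re
t=open('h.py').read()
t=t.replace("c=eyes.calibration(n); K=","c=_c.setdefault(n,None) or _c.__setitem__(n,eyes.calibration(n)) or _c[n]; K=").replace("def snap","_c={}\ndef snap",1)
open('h.py','w').write(t)
E
cat > look.py <<'E'
from h import *
import json
def load(f): return json.load(open(f'pics/{f}.json')),cv2.imread(f'pics/{f}.png'),np.load(f'pics/{f}.npy')
xr=np.array([.885,-.465]);yr=np.array([.465,.885])
def blobs(f,col,zs,mn=15):
    o,p,D=load(f);h=cv2.cvtColor(p,cv2.COLOR_BGR2HSV)
    if col=='y': m=(h[...,0]>20)&(h[...,0]<33)&(h[...,1]>170)&(h[...,2]>120)
    else: m=((h[...,0]<8)|(h[...,0]>172))&(h[...,1]>150)&(h[...,2]>60)
    n,l,st,ce=cv2.connectedComponentsWithStats(m.astype(np.uint8))
    for i in range(1,n):
        if st[i][4]>mn:
            u,v=ce[i]; w=world('wrist',u,v,z=zs,pose=o)[:2]
            print(col,st[i].tolist(),np.round(ce[i],1),'w',np.round(w,1),'xr,yr',np.round([w@xr,w@yr],1),'zd',np.round(world('wrist',u,v,D[int(round(v)),int(round(u))],pose=o)[2],1))
E
python3 - <<'E'
from look import *
f='w10'; o,p,D=load(f)
W=np.array([world('wrist',u,v,D[v,u],pose=o) for v in range(0,130) for u in range(150,400)])
m=(abs(W[:,0]-677)<40)&(abs(W[:,1]+206)<40)&(W[:,2]>95)&(W[:,2]<118)
c=W[m]; print('cap top',len(c),(c[:,:2].max(0)+c[:,:2].min(0))/2,c[:,2].mean()) if len(c) else print('no cap')
blobs(f,'y',51); blobs(f,'r',34)
blobs('w9','y',51); blobs('w9','r',34)
E
```

```text
cap top 503 [ 676.31508672 -204.94898299] 108.43211141380348
y [214, 256, 15, 5, 52] [222.3 258. ] w [ 383.  -409.9] xr,yr [ 529.6 -184.7] zd 56.5
r [195, 26, 4, 12, 40] [196.4  31.6] w [517.2 -85. ] xr,yr [497.2 165.3] zd 63.0
r [207, 206, 26, 16, 296] [219.9 212.5] w [ 414.2 -342.4] xr,yr [ 525.7 -110.4] zd 36.7
r [247, 332, 40, 18, 257] [267.6 339.1] w [ 373.9 -598. ] xr,yr [ 608.9 -355.4] zd 4.2
y [218, 244, 14, 5, 45] [225.3 246. ] w [ 383.1 -409.6] xr,yr [ 529.5 -184.3] zd 57.3
r [199, 22, 5, 12, 39] [201.2  27.4] w [517.5 -84.4] xr,yr [497.2 165.9] zd 63.6
r [211, 196, 25, 15, 299] [223.1 202.5] w [ 413.9 -342.6] xr,yr [ 525.6 -110.8] zd 36.3
r [256, 332, 21, 5, 63] [266.9 333.7] w [ 362.8 -611.5] xr,yr [ 605.4 -372.5] zd 11.0
```

Request:
{"fn": "move_arm", "kwargs": {"plan": [[[0,-0.45,-0.87,-0.7,0,0,0],[0,-0.45,-0.87,-0.7,0,0,0],[0,-0.45,-0.87,-0.7,0,0,0],[0,-0.45,-0.87,-0.7,0,0,0],[0,-0.45,-0.87,-0.7,0,0,0],[0,-0.45,-0.87,-0.7,0,0,0],[0,-0.45,-0.87,-0.7,0,0,0],[0,-0.45,-0.87,-0.7,0,0,0],[0,0,0,-1,0,0,0],[0,0,0,-1,0,0,0],[0,0,0,-1,0,0,0],[0,0,0,-1,0,0,0],[0,0,0,-1,0,0,0],[0,0,0,-1,0,0,0],[0,0,0,-0.5,0,0,0],[0,0,0,0,0,0,0],[0,0,0,0,0,0,0]]]}}

```text
time: 25.02
position: [406.8, -456.7, 92.6]
orientation: [0.855, 0.519, -0.0, -0.001]
force: [-0.4, -0.3, 0.3]
opening: 0.5
grasp_force: 0.0
```

Request:
{"fn": "move_arm", "kwargs": {"plan": [[[0,0.093,0.177,0,0,0,0],[0,0.093,0.177,0,0,0,0],[0,0.074,0.142,0,0,0,0],[0,0.074,0.142,0,0,0,0],[0,0.074,0.142,0,0,0,0],[0,0.074,0.142,0,0,0,0],[0,0.074,0.142,0,0,0,0],[0,0.074,0.142,0,0,0,0],[0,0.074,0.142,0,0,0,0],[0,0.074,0.142,0,0,0,0]]]}}

```text
time: 25.85
position: [426.3, -421.7, 94.4]
orientation: [0.855, 0.518, -0.001, 0.002]
force: [-4.8, -8.2, 2.0]
opening: 0.5
grasp_force: 5.0
```

Request:
{"fn": "move_arm", "kwargs": {"plan": [[[0,0.074,0.142,0,0,0,0],[0,0.074,0.142,0,0,0,0],[0,0.074,0.142,0,0,0,0],[0,0.074,0.142,0,0,0,0],[0,0.074,0.142,0,0,0,0],[0,0.074,0.142,0,0,0,0],[0,0.074,0.142,0,0,0,0],[0,0.037,0.071,0,0,0,0],[0,0,0,0,0,0,0],[0,0,0,0,0,0,0]]]}}

```text
time: 26.68
position: [440.7, -394.6, 94.4]
orientation: [0.855, 0.518, -0.0, 0.002]
force: [-1.7, -5.5, 1.4]
opening: 0.5
grasp_force: 2.7
```

Request:
{"fn": "move_arm", "kwargs": {"plan": [[[0,-0.43,-0.83,0,0,0,0],[0,-0.43,-0.83,0.6,0,0,0],[0,-0.43,-0.83,0.8,0,0,0],[0,0,0,0.8,0,0,0],[0,0,0,0.8,0,0,0],[0,0,0,0,0,0,0],[0,0,0,0,0,0,0]]]}}

```text
time: 27.27
position: [408.4, -456.1, 169.5]
orientation: [0.855, 0.518, 0.0, 0.001]
force: [-0.4, -0.5, -0.2]
opening: 0.3
grasp_force: 0.0
```

```bash
cat > see.py <<'E'
import sys; from h import *; import json
f=sys.argv[1]
o=bot.observe(); json.dump({k:np.array(v).tolist() for k,v in o.items()},open(f'pics/{f}.json','w'))
snap('wrist',f); print(np.round(o['position'],1))
from look import *
blobs(f,'y',51); blobs(f,'r',34)
E
python3 see.py w11
```

```text
[ 408.4 -456.1  169.5]
r [164, 54, 53, 15, 681] [188.3  61.1] w [ 415.9 -334.3] xr,yr [ 523.5 -102.5] zd 35.5
r [165, 73, 41, 15, 539] [184.2  79.1] w [ 405.7 -345.1] xr,yr [ 519.5 -116.7] zd 37.3
r [251, 332, 9, 7, 31] [255.6 333.9] w [ 345.6 -594.2] xr,yr [ 582.2 -365.1] zd 13.3
```

Run:
```python
from h import *
b=cv2.imread('pics/w11.png')[30:180,110:310];cv2.imwrite('pics/w11b.png',cv2.resize(b,None,fx=4,fy=4,interpolation=cv2.INTER_CUBIC))
```

```text
(no output)
```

View pics/w11b.png

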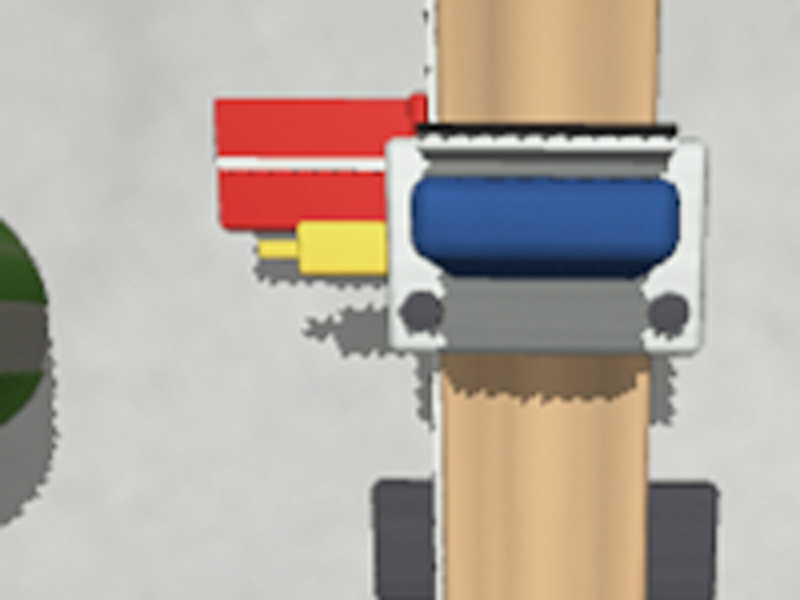

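```bash
sed -i "s/h\[...,1\]>170)&(h\[...,2\]>120)/h[...,1]>110)\&(h[...,2]>150)/" look.py
python3 - <<'E'
from look import *
o,p,D=load('w11')
blobs('w11','y',51)
def W(x,y,z): return world('wrist',110+x/4-.4,30+y/4-.4,z=z,pose=o)[:2]@yr
for dz in(0,3): print('tip',W(277,248,51+dz),'line',W(240,163,34+dz),W(370,163,34+dz),'clip',W(240,98,34+dz),W(240,230,34+dz))
for x,y in[(277,248),(340,248),(260,163),(240,120),(260,210),(550,215),(400,180),(600,60)]: 
  u,v=round(110+x/4-.4),round(30+y/4-.4); print(x,y,np.round(world('wrist',u,v,float(D[v,u]),pose=o),1))
E
```

```text
y [175, 86, 32, 13, 332] [193.3  91.9] w [ 409.2 -359.8] xr,yr [ 529.4 -128.1] zd 56.2
tip -127.90709873991064 line -109.79958365654173 -109.70011063108917 clip -97.11912524763962 -123.17793604953302
tip -128.1026391526074 line -110.1700219607718 -110.07157235781858 clip -97.62002571866365 -123.41073194486574
277 248 [ 399.6 -355.1   54.7]
340 248 [ 411.  -361.1   56.2]
260 163 [ 402.8 -335.7   36.5]
240 120 [ 403.  -327.    35.7]
260 210 [ 398.1 -344.    37.2]
550 215 [ 447.6 -379.6  124.6]
400 180 [ 427.9 -356.4   61.8]
600 60 [ 472.9 -353.1   48.1]
```

Request:
{"fn": "move_arm", "kwargs": {"plan": [[[0,0,0,-0.8,0,0,0],[0,0,0,-0.8,0,0,0],[0,0,0,-0.8,0,0,0],[0,0,0,-0.6,0,0,0],[0,0.288,0.549,0,0,0,0],[0,0.288,0.549,0,0,0,0],[0,0.288,0.549,0,0,0,0],[0,0.2,0.4,0,0,0,0],[0,0,0,0,0,0,0],[0,0,0,0,0,0,0]]]}}

```text
time: 28.15
position: [435.4, -403.8, 94.0]
orientation: [0.855, 0.519, 0.0, 0.001]
force: [-0.1, 0.4, -0.0]
opening: 0.1
grasp_force: 0.0
```

Request:
{"fn": "move_arm", "kwargs": {"plan": [[[0,0.048,0.092,0,0,0,0],[0,0.048,0.092,0,0,0,0],[0,0.048,0.092,0,0,0,0],[0,0.048,0.092,0,0,0,0],[0,0.048,0.092,0,0,0,0],[0,0.048,0.092,0,0,0,0],[0,0.048,0.092,0,0,0,0],[0,0.048,0.092,0,0,0,0],[0,0.048,0.092,0,0,0,0],[0,0.048,0.092,0,0,0,0],[0,0,0,0,0,0,0],[0,0,0,0,0,0,0]]]}}

```text
time: 29.15
position: [446.0, -382.4, 93.1]
orientation: [0.855, 0.518, -0.001, 0.001]
force: [-2.4, -5.1, -1.1]
opening: 0.5
grasp_force: 2.8
```

Request:
{"fn": "move_arm", "kwargs": {"plan": [[[0,-0.43,-0.83,0,0,0,0],[0,-0.43,-0.83,0.6,0,0,0],[0,-0.43,-0.83,0.8,0,0,0],[0,0,0,0.8,0,0,0],[0,0,0,0.8,0,0,0],[0,0,0,0,0,0,0],[0,0,0,0,0,0,0]]]}}

```text
time: 29.73
position: [414.5, -444.3, 168.9]
orientation: [0.855, 0.518, 0.0, 0.001]
force: [-0.8, 0.8, -0.7]
opening: 0.1
grasp_force: 0.0
```

```bash
python3 see.py w12
python3 - <<'E'
from look import *
o,p,D=load('w12'); h=cv2.cvtColor(p,cv2.COLOR_BGR2HSV)
# column profile of clip: S and H
for u in (168,172,176,180,186): print(u,[(int(a),int(b)) for a,b in zip(h[45:105,u,0],h[45:105,u,1])][::1])
E
```

```text
[ 414.5 -444.3  168.9]
y [175, 86, 32, 13, 317] [193.8  91.9] w [ 415.7 -348.2] xr,yr [ 529.8 -114.9] zd 56.1
r [165, 72, 42, 14, 554] [185.   78.2] w [ 412.7 -332.9] xr,yr [ 520.  -102.8] zd 36.8
r [166, 90, 41, 14, 312] [181.7  98.6] w [ 401.9 -345.9] xr,yr [ 516.5 -119.3] zd 36.3
r [245, 332, 15, 17, 121] [252.4 339.3] w [ 345.9 -586. ] xr,yr [ 578.6 -357.8] zd 12.1
168 [(38, 5), (30, 3), (40, 4), (30, 5), (38, 5), (38, 5), (40, 4), (30, 4), (30, 4), (45, 5), (38, 5), (40, 4), (45, 5), (38, 5), (45, 5), (38, 5), (38, 5), (38, 5), (45, 5), (40, 4), (40, 4), (40, 4), (40, 4), (38, 5), (40, 4), (77, 8), (1, 67), (1, 206), (1, 192), (1, 191), (1, 191), (1, 192), (1, 192), (1, 192), (1, 193), (1, 192), (1, 192), (1, 193), (1, 193), (1, 197), (1, 208), (5, 45), (78, 10), (14, 18), (1, 133), (1, 201), (1, 196), (1, 195), (1, 195), (1, 193), (1, 194), (1, 196), (1, 197), (1, 196), (1, 196), (1, 196), (1, 196), (1, 206), (1, 124), (18, 7)]
172 [(38, 5), (40, 4), (38, 5), (38, 5), (38, 5), (38, 5), (42, 6), (36, 6), (38, 5), (40, 4), (30, 4), (38, 5), (38, 5), (38, 5), (45, 5), (40, 4), (38
[... 1479 characters left out ...]
, 173), (0, 201), (0, 202), (1, 195), (1, 198), (1, 197), (1, 196), (1, 195), (1, 198), (1, 166), (15, 10)]
186 [(30, 4), (40, 4), (40, 4), (38, 5), (38, 5), (40, 4), (38, 5), (38, 5), (42, 6), (38, 5), (38, 5), (40, 4), (40, 4), (45, 5), (40, 4), (40, 4), (45, 5), (45, 5), (45, 5), (45, 5), (40, 4), (38, 5), (40, 4), (45, 5), (53, 5), (75, 9), (1, 63), (1, 205), (1, 192), (1, 190), (1, 190), (1, 190), (1, 190), (1, 190), (1, 190), (1, 189), (1, 191), (1, 191), (1, 191), (179, 197), (20, 171), (29, 155), (28, 152), (28, 154), (28, 154), (28, 153), (27, 153), (27, 154), (27, 156), (27, 156), (27, 156), (28, 155), (27, 160), (22, 174), (0, 199), (0, 198), (1, 199), (1, 203), (1, 184), (7, 23)]
```

```bash
cat > gap.py <<'E'
from look import *
import sys
f,tu,tv,lu,lv=sys.argv[1],*map(float,sys.argv[2:])
o,p,D=load(f)
for zt,zl in((51,34),(53,35),(54.5,36.5)): print(world('wrist',tu,tv,z=zt,pose=o)[:2]@yr, world('wrist',lu,lv,z=zl,pose=o)[:2]@yr)
E
python3 gap.py w12 178 92 176 87.25
```

```text
-114.9433019875798 -110.00639347351068
-115.07224984169763 -110.08406637943258
-115.16896073228595 -110.20057573831534
```

Request:
{"fn": "move_arm", "kwargs": {"plan": [[[0,0,0,-0.8,0,0,0],[0,0,0,-0.8,0,0,0],[0,0,0,-0.8,0,0,0],[0,0,0,-0.6,0,0,0],[0,0.288,0.549,0,0,0,0],[0,0.288,0.549,0,0,0,0],[0,0.288,0.549,0,0,0,0],[0,0.2,0.4,0,0,0,0],[0,0,0,0,0,0,0],[0,0,0,0,0,0,0]]]}}

```text
time: 30.62
position: [441.5, -391.8, 93.7]
orientation: [0.855, 0.519, 0.0, 0.0]
force: [0.0, -0.0, 0.6]
opening: 0.3
grasp_force: 0.0
```

Request:
{"fn": "move_arm", "kwargs": {"plan": [[[0,0.048,0.092,0,0,0,0],[0,0.048,0.092,0,0,0,0],[0,0.048,0.092,0,0,0,0],[0,0.04,0.07,0,0,0,0],[0,0.02,0.035,0,0,0,0],[0,0,0,0,0,0,0],[0,0,0,0,0,0,0]]]}}

```text
time: 31.2
position: [445.8, -383.1, 93.1]
orientation: [0.855, 0.518, -0.0, 0.0]
force: [-0.3, -0.6, 0.6]
opening: 0.5
grasp_force: 0.0
```

Request:
{"fn": "move_arm", "kwargs": {"plan": [[[0,0.019,0.035,0,0,0,0],[0,0.019,0.035,0,0,0,0],[0,0.019,0.035,0,0,0,0],[0,0.019,0.035,0,0,0,0],[0,0.019,0.035,0,0,0,0],[0,0,0,0,0,0,0],[0,0,0,0,0,0,0]]]}}

```text
time: 31.78
position: [447.7, -379.6, 93.1]
orientation: [0.855, 0.518, -0.001, 0.0]
force: [-2.8, -5.8, -0.4]
opening: 0.5
grasp_force: 3.2
```

Request:
{"fn": "move_arm", "kwargs": {"plan": [[[0,0.015,0.028,0,0,0,0],[0,0.015,0.028,0,0,0,0],[0,0,0,0,0,0,0],[0,0,0,0,0,0,0]]]}}

```text
time: 32.12
position: [448.4, -378.3, 93.1]
orientation: [0.855, 0.518, -0.001, 0.0]
force: [-3.5, -5.9, -0.7]
opening: 0.8
grasp_force: 3.3
```

Request:
{"fn": "move_arm", "kwargs": {"plan": [[[0,-0.43,-0.83,0,0,0,0],[0,-0.43,-0.83,0.6,0,0,0],[0,-0.43,-0.83,0.8,0,0,0],[0,0,0,0.8,0,0,0],[0,0,0,0.8,0,0,0],[0,0,0,0,0,0,0],[0,0,0,0,0,0,0]]]}}

```text
time: 32.7
position: [417.1, -440.1, 168.9]
orientation: [0.855, 0.518, 0.0, 0.001]
force: [-0.5, 0.0, 0.1]
opening: -0.0
grasp_force: 0.0
```

```bash
python3 see.py w13
python3 - <<'E'
from look import *
o,p,D=load('w13'); h=cv2.cvtColor(p,cv2.COLOR_BGR2HSV)
for u in (170,178,184): print(u,[(v,int(h[v,u,0]),int(h[v,u,1])) for v in range(65,112) if (h[v,u,0]>3 and h[v,u,0]<60 and h[v,u,1]>100) or (h[v,u,1]<170)])
E
```

```text
[ 417.1 -440.1  168.9]
y [174, 86, 33, 13, 328] [193.2  92. ] w [ 417.8 -343.8] xr,yr [ 529.7 -110. ] zd 55.6
r [165, 78, 41, 14, 382] [181.2  83. ] w [ 410.6 -330.6] xr,yr [ 517.1 -101.7] zd 37.1
r [166, 95, 41, 15, 484] [184.7 103.2] w [ 404.9 -346.2] xr,yr [ 519.3 -118.1] zd 36.3
r [244, 332, 16, 21, 145] [251.3 341.6] w [ 346.2 -583.8] xr,yr [ 577.8 -355.7] zd 11.8
170 [(65, 42, 6), (66, 42, 6), (67, 45, 5), (68, 38, 5), (69, 45, 5), (70, 40, 4), (71, 45, 5), (72, 38, 5), (73, 30, 4), (74, 30, 4), (75, 40, 4), (76, 75, 7), (77, 2, 51), (92, 6, 45), (93, 73, 9), (94, 18, 15), (95, 2, 119), (109, 1, 123), (110, 23, 6), (111, 53, 5)]
178 [(65, 36, 6), (66, 38, 5), (67, 38, 5), (68, 30, 5), (69, 30, 5), (70, 30, 5), (71, 38, 5), (72, 36, 6), (73, 38, 5), (74, 40, 4), (75, 50, 4), (76, 70, 7), (77, 3, 50), (90, 20, 169), (91, 28, 153), (92, 28, 154), (93, 28, 157), (94, 24, 118), (95, 4, 104), (109, 1, 168), (110, 30, 5), (111, 70, 6)]
184 [(65, 45, 5), (66, 50, 4), (67, 38, 5), (68, 38, 5), (69, 38, 5), (70, 38, 5), (71, 45, 5), (72, 42, 6), (73, 42, 6), (74, 42, 6), (75, 42, 6), (76, 64, 8), (77, 4, 43), (85, 5, 189), (86, 18, 174), (87, 23, 167), (88, 21, 171), (89, 20, 170), (90, 25, 163), (91, 27, 158), (92, 27, 159), (93, 27, 161), (94, 25, 159), (95, 22, 165), (96, 18, 180), (97, 16, 183), (98, 7, 194), (109, 1, 168), (110, 20, 7), (111, 60, 6)]
```

```bash
python3 gap.py w13 178 92 172 93.3
```

```text
-110.01710418774458 -109.99562311207227
-110.14592389010059 -110.05634450853252
-110.24253866686757 -110.14742660322288
```

Run:
```python
from look import *
for f in('w2','w9','w10'):
    o,p,D=load(f)
    g=p.max(2)
    U,V=np.meshgrid(range(512),range(384)); pts=[]
    sel=np.argwhere(g[:120]<70)
    W=np.array([world('wrist',u,v,z=91,pose=o)[:2] for v,u in sel]); Z=np.array([world('wrist',u,v,float(D[v,u]),pose=o)[2] for v,u in sel])
    m=(np.hypot(W[:,0]-580,W[:,1]+127)<34)&(Z>80)&(Z<102)
    if m.sum()>20:
        r=cv2.minAreaRect(W[m].astype(np.float32)); print(f,m.sum(),r); a=W[m]-W[m].mean(0); e=np.linalg.svd(a)[2][0]; print(W[m].mean(0),np.degrees(np.arctan2(e[1],e[0])))
```

```text
w2 394 ((580.6373901367188, -123.70978546142578), (16.081396102905273, 55.21432113647461), 38.48896789550781)
[ 582.05190484 -125.59594858] 129.83086045915954
w9 477 ((581.1143188476562, -125.8672103881836), (17.23999786376953, 52.460357666015625), 38.77513885498047)
[ 582.07047782 -127.42069965] -50.43969721919662
w10 524 ((580.7954711914062, -125.83314514160156), (17.707584381103516, 52.971710205078125), 39.164798736572266)
[ 582.16580163 -127.57564037] -50.39012210954409
```

Request:
{"fn": "move_arm", "kwargs": {"plan": [[[0.45,0.5,0.96,0.6,0,0,0.85],[0.45,0.5,0.96,0.6,0,0,0.85],[0.45,0.5,0.96,0,0,0,0.85],[0.45,0.5,0.96,0,0,0,0.85],[0.45,0.5,0.96,0,0,0,0.85],[0.45,0.5,0.96,0,0,0,0.85],[0.45,0.5,0.96,0,0,0,0.85],[0.45,0.5,0.96,0,0,0,0.85],[0.45,0.5,0.96,0,0,0,0.85],[0.45,0.5,0.96,0,0,0,0.85],[0.45,0.5,0.96,0,0,0,0.85],[0.45,0.5,0.96,0,0,0,0.85],[0.45,0.5,0.96,0,0,0,0.85],[0.45,0,0.08,0,0,0,0],[0.45,0,0,0,0,0,0],[0.45,0,0,0,0,0,0]]]}}

```text
time: 34.08
position: [578.4, -125.4, 196.9]
orientation: [0.433, 0.901, -0.0, -0.001]
force: [1.0, -0.5, 0.8]
opening: 41.5
grasp_force: 0.0
```

Request:
{"fn": "move_arm", "kwargs": {"plan": [[[0.45,0.08,0,-1,0,0,0],[0.45,0,0,-1,0,0,0],[0.45,0,0,-1,0,0,0],[0.45,0,0,-1,0,0,0],[0.45,0,0,-0.5,0,0,0],[0.45,0,0,-0.26,0,0,0],[0.45,0,0,0,0,0,0],[0.45,0,0,0,0,0,0]]]}}

```text
time: 34.75
position: [581.5, -126.0, 79.7]
orientation: [0.433, 0.901, 0.0, 0.0]
force: [0.9, 0.6, 0.6]
opening: 41.2
grasp_force: 0.0
```

Request:
{"fn": "move_arm", "kwargs": {"plan": [[[0,0,0,0,0,0,0],[0,0,0,0,0,0,0],[0,0,0,0,0,0,0],[0,0,0,0,0,0,0],[0,0,0,0,0,0,0],[0,0,0,0,0,0,0]]], "force": 15}}

```text
time: 35.25
position: [582.6, -124.9, 80.0]
orientation: [0.433, 0.901, 0.001, 0.001]
force: [3.6, 3.9, 2.2]
opening: 15.8
grasp_force: 15.0
```

Request:
{"fn": "move_arm", "kwargs": {"plan": [[[0,-0.02,0,0,0,0,-0.3],[0,0,0,0,0,0,-0.6],[0,0,0,0,0,0,-0.6],[0,0,0,0,0,0,-0.6],[0,0,0,0,0,0,-0.6],[0,0,0,0,0,0,-0.6],[0,0,0,0,0,0,-0.6],[0,0,0,0,0,0,-0.6],[0,0,0,0,0,0,-0.6],[0,0,0,0,0,0,-0.6],[0,0,0,0,0,0,-0.6],[0,0,0,0,0,0,-0.6],[0,0,0,0,0,0,-0.6],[0,0,0,0,0,0,-0.6],[0,0,0,0,0,0,-0.6],[0,0,0,0,0,0,-0.6],[0,0,0,0,0,0,-0.6],[0,0,0,0,0,0,0],[0,0,0,0,0,0,0]]]}}

```text
time: 36.83
position: [582.3, -124.9, 80.0]
orientation: [0.823, 0.568, 0.001, 0.001]
force: [4.2, 3.6, 1.4]
opening: 16.1
grasp_force: 15.0
```

Run:
```python
from rig import bot
o=bot.observe();q=o['orientation'];import numpy as np
print(2*np.degrees(np.arctan2(q[1],q[0])),o['position'],o['force'],o['torque'],o['opening'])
```

```text
69.2793479047297 [ 582.34768143 -124.94778819   79.97575263] [4.15348628 3.63636808 1.40075988] [ 0.58947762 -0.54643271 -0.07101635] 16.142394822322583
```

Request:
{"fn": "move_arm", "kwargs": {"plan": [[[0,0,0,0,0,0,-0.3],[0,0,0,0,0,0,-0.25],[0,0,0,0,0,0,0],[0,0,0,0,0,0,0]]]}}

```text
time: 37.17
position: [582.3, -125.0, 80.0]
orientation: [0.839, 0.545, 0.001, 0.001]
force: [5.1, 3.8, 0.1]
opening: 16.0
grasp_force: 15.0
```

Run:
```python
from rig import bot
o=bot.observe();q=o['orientation'];import numpy as np
print(2*np.degrees(np.arctan2(q[1],q[0])),o['position'],o['force'],o['torque'],o['opening'])
```

```text
66.00601964213183 [ 582.32173031 -124.96510197   79.99886308] [5.06355695 3.78424723 0.07685114] [ 0.62257883 -0.51313161 -0.02081864] 16.04823876008568
```

Request:
{"fn": "move_arm", "kwargs": {"plan": [[[0.4,0,0,0,0,0,0],[0.4,0,0,0,0,0,0],[0.4,0,0,0,0,0,0],[0.4,0,0,0,0,0,0],[0.4,0,0,0.5,0,0,0],[0.4,0,0,1,0,0,0],[0.4,0,0,1,0,0,0],[0.4,0,0,1,0,0,0],[0.4,-0.45,-0.87,1,0,0,0],[0.4,-0.45,-0.87,1,0,0,0],[0.4,-0.45,-0.87,1,0,0,0],[0.4,-0.45,-0.87,0,0,0,0],[0.4,-0.3,-0.57,0,0,0,0],[0.4,0,0,0,0,0,0],[0.4,0,0,0,0,0,0]]]}}

```text
time: 38.42
position: [527.9, -227.2, 242.4]
orientation: [0.839, 0.544, 0.0, 0.0]
force: [-0.2, -0.0, -1.5]
opening: 36.6
grasp_force: 0.0
```

```bash
python3 see.py w14
python3 - <<'E'
from look import *
f='w14'
o,p,D=load(f); g=p.max(2); sel=np.argwhere(g[:230]<70)
W=np.array([world('wrist',u,v,z=91,pose=o)[:2] for v,u in sel]); Z=np.array([world('wrist',u,v,float(D[v,u]),pose=o)[2] for v,u in sel])
m=(np.hypot(W[:,0]-581,W[:,1]+126)<34)&(Z>80)&(Z<102)
r=cv2.minAreaRect(W[m].astype(np.float32)); print(f,m.sum(),r)
cv2.imwrite('pics/w14b.png',cv2.resize(p[:300,90:490],(800,600),interpolation=cv2.INTER_CUBIC))
E
```

```text
[ 527.9 -227.2  242.4]
y [234, 41, 15, 47, 433] [241.6  64.5] w [ 569.7 -117.8] xr,yr [558.9 160.6] zd 60.6
y [266, 41, 14, 47, 477] [271.6  64.4] w [ 597. -130.] xr,yr [588.8 162.6] zd 60.6
y [467, 267, 13, 8, 46] [473.4 270.8] w [ 723.9 -433.2] xr,yr [842.1 -46.7] zd 103.8
y [458, 272, 13, 9, 50] [464.2 276.7] w [ 712.2 -436.3] xr,yr [833.1 -55. ] zd 101.2
r [186, 53, 4, 16, 58] [187.7  60.3] w [520.5 -88.9] xr,yr [502.  163.4] zd 63.1
r [207, 287, 14, 9, 69] [211.7 290.6] w [ 428.  -340.2] xr,yr [ 537. -102.] zd 36.3
w14 994 ((581.86962890625, -124.77281188964844), (53.299217224121094, 15.268991470336914), 65.97260284423828)
```

View pics/w14b.png

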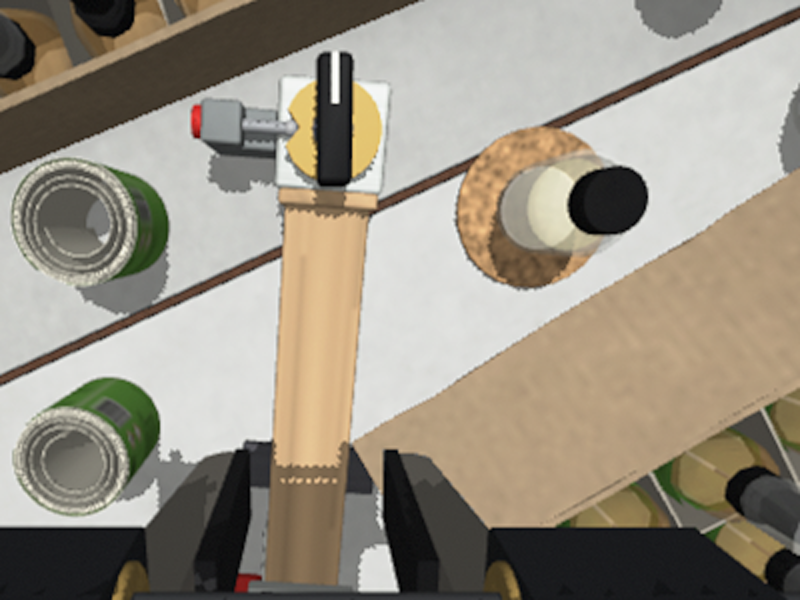

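```bash
cat > rolls.py <<'E'
from look import *
def rolls(f,cs=((451,-116),(391,-220),(316,-320)),zlo=71,zhi=81,vmax=280):
    o,p,D=load(f)
    sel=[(v,u) for v in range(0,vmax) for u in range(512) if D[v,u]>0]
    W=np.array([world('wrist',u,v,float(D[v,u]),pose=o) for v,u in sel])
    for c in cs:
        m=(np.hypot(W[:,0]-c[0],W[:,1]-c[1])<42)&(W[:,2]>zlo)&(W[:,2]<zhi)
        if m.sum()>30:
            P=W[m][:,:2].astype(np.float32); (x,y),r=cv2.minEnclosingCircle(P); lo,hi=np.percentile(P,[1,99],axis=0); print(f,c,m.sum(),'circ',round(x,1),round(y,1),'r',round(r,1),'bbox mid',np.round((lo+hi)/2,1),np.round(hi-lo,1),'z',round(np.median(W[m][:,2]),1))
if __name__=='__main__':
    for f in('w1','w2','w9','w10'): rolls(f)
    o,p,D=load('w14')
    for v in range(88,112): 
        w=world('wrist',90+330/2,v,float(D[v,255]),pose=o); print(v,np.round([w[:2]@xr,w[:2]@yr,w[2]],1),end=' ')
E
python3 rolls.py
```

```text
w1 (451, -116) 391 circ 450.2 -112.6 r 30.3 bbox mid [ 450.1 -112.5] [57.7 58.4] z 72.8
w1 (391, -220) 352 circ 390.4 -219.0 r 30.1 bbox mid [ 389.9 -218.5] [57.1 57.9] z 75.4
w1 (316, -320) 400 circ 310.6 -320.3 r 30.3 bbox mid [ 310.4 -320.6] [59.  58.5] z 75.4
w2 (451, -116) 264 circ 450.4 -112.6 r 30.1 bbox mid [ 450.3 -112.8] [57.5 58.1] z 73.0
w2 (391, -220) 427 circ 390.3 -218.8 r 30.5 bbox mid [ 390.1 -218.7] [57.6 59.1] z 75.3
w2 (316, -320) 264 circ 310.9 -319.9 r 31.0 bbox mid [ 321.9 -320. ] [36.8 59.8] z 75.0
w9 (451, -116) 451 circ 449.7 -113.3 r 30.6 bbox mid [ 449.  -113.4] [58.  59.2] z 73.0
w9 (391, -220) 524 circ 389.5 -219.6 r 30.4 bbox mid [ 389.8 -219.1] [58.8 57.3] z 75.4
w9 (316, -320) 372 circ 309.9 -319.9 r 30.5 bbox mid [ 310.  -313.2] [59.5 44. ] z 75.2
w10 (451, -116) 507 circ 449.7 -113.2 r 30.4 bbox mid [ 449.7 -113.1] [58.8 58.9] z 72.9
w10 (391, -220) 570 circ 389.4 -219.3 r 30.4 bbox mid [ 389.5 -219.4] [59.  57.5] z 75.5
w10 (316, -320) 269 circ 309.6 -318.5 r 30.1 bbox mid [ 309.2 -306.9] [58.4 32.1] z 75.1
88 [573.1 135.8  94.3] 89 [573.2 134.9  94.2] 90 [573.3 134.3  91.9] 91 [573.4 133.6  89.7] 92 [573.7 133.6  76.7] 93 [574.2 134.5  48.1] 94 [574.3 133.6  46.9] 95 [574.1 131.9  59.8] 96 [574.2 130.8  61.3] 97 [574.3 130.   59. ] 98 [574.3 129.   60.5] 99 [574.4 128.1  58.9] 100 [574.5 127.1  60.4] 101 [574.5 126.2  59.7] 102 [574.6 125.2  58.8] 103 [574.9 124.6  49.5] 104 [574.9 123.7  48.5] 105 [575.  122.7  49.1] 106 [575.1 121.7  47.5] 107 [575.2 120.7  48.3] 108 [575.2 119.7  48.8] 109 [575.3 118.7  49.1] 110 [575.4 117.7  47.9] 111 [575.4 116.7  49.7]
```

Request:
{"fn": "move_arm", "kwargs": {"plan": [[[0.95,-0.6,0.9,0,0,0,0.8],[0.95,-0.6,0.9,0,0,0,0.8],[0.95,-0.6,0.9,-0.5,0,0,0.8],[0.95,-0.6,0.9,-0.5,0,0,0.8],[0.95,-0.6,0.9,-0.5,0,0,0.8],[0.95,-0.12,0.06,-0.5,0,0,0.33],[0.95,0,0,-0.5,0,0,0],[0.95,0,0,-0.5,0,0,0],[0.95,0,0,-1,0,0,0],[0.95,0,0,0,0,0,0],[0.95,0,0,0,0,0,0]]]}}

```text
time: 39.38
position: [449.5, -111.8, 141.0]
orientation: [0.694, 0.72, -0.001, -0.001]
force: [0.0, -1.1, 0.5]
opening: 87.2
grasp_force: 0.0
```

Down to z≈50 and grip.

Request:
{"fn": "move_arm", "kwargs": {"plan": [[[0.95,0.02,-0.05,-0.9,0,0,0],[0.95,0,0,-0.9,0,0,0],[0.95,0,0,-0.9,0,0,0],[0.95,0,0,-0.7,0,0,0],[0.95,0,0,-0.24,0,0,0],[0.95,0,0,0,0,0,0],[0,0,0,0,0,0,0],[0,0,0,0,0,0,0],[0,0,0,0,0,0,0],[0,0,0,0,0,0,0],[0,0,0,0,0,0,0],[0,0,0,0,0,0,0],[0,0,0,0,0,0,0]]], "force": 15}}

```text
time: 40.47
position: [451.3, -114.2, 51.4]
orientation: [0.695, 0.719, 0.0, 0.001]
force: [-1.4, -0.2, 7.4]
opening: 60.3
grasp_force: 15.0
```

Request:
{"fn": "move_arm", "kwargs": {"plan": [[[0,0,0,0.5,0,0,0],[0,0,0,1,0,0,0],[0,0,0,1,0,0,0],[0,0,0,1,0,0,0],[0,0.64,-0.5,0,0,0,-0.8],[0,0.64,-0.5,0,0,0,-0.8],[0,0.64,-0.5,0,0,0,-0.8],[0,0.64,-0.5,0,0,0,-0.8],[0,0.64,-0.5,0,0,0,-0.8],[0,0.64,-0.52,0,0,0,-0.94],[0,0,0,0,0,0,0],[0,0,0,0,0,0,0]]]}}

```text
time: 41.47
position: [546.9, -189.9, 137.9]
orientation: [0.855, 0.518, -0.0, -0.0]
force: [0.2, -0.4, -0.2]
opening: 60.4
grasp_force: 15.0
```

Request:
{"fn": "move_arm", "kwargs": {"plan": [[[0,0,0,-0.6,0,0,0],[0,0,0,-0.6,0,0,0],[0,0,0,-0.3,0,0,0],[0,0,0,-0.1,0,0,0],[0,0,0,-0.08,0,0,0],[0,0,0,0,0,0,0],[0,0,0,0,0,0,0]]]}}

```text
time: 42.05
position: [544.9, -188.5, 97.1]
orientation: [0.855, 0.518, -0.001, -0.001]
force: [-5.6, 2.8, 12.5]
opening: 60.5
grasp_force: 15.0
```

Request:
{"fn": "move_arm", "kwargs": {"plan": [[[0,0,0,0.1,0,0,0],[0,0,0,0,0,0,0],[0,0,0,0,0,0,0]]]}}

```text
time: 42.3
position: [546.6, -189.3, 98.8]
orientation: [0.855, 0.518, 0.0, 0.0]
force: [0.9, -0.6, -0.9]
opening: 60.6
grasp_force: 15.0
```

Request:
{"fn": "move_arm", "kwargs": {"plan": [[[0,0,0,-0.04,0,0,0],[0,0,0,0,0,0,0],[0,0,0,0,0,0,0]]]}}

```text
time: 42.55
position: [546.5, -189.5, 97.3]
orientation: [0.855, 0.518, -0.0, -0.0]
force: [-0.1, 0.5, -1.9]
opening: 60.9
grasp_force: 15.0
```

Request:
{"fn": "move_arm", "kwargs": {"plan": [[[0,0,0,-0.03,0,0,0],[0,0,0,0,0,0,0],[0.82,0,0,0,0,0,0],[0.82,0,0,0,0,0,0],[0.82,0,0,0,0,0,0],[0.82,0,0,0,0,0,0],[0.82,0,0,0.4,0,0,0],[0.82,0,0,0.6,0,0,0],[0.82,0,0,1,0,0,0],[0.82,0,0,1,0,0,0],[0.95,0,0,1,0,0,0],[0.95,0,0,1,0,0,0],[0.95,0,0,0,0,0,0]]]}}

```text
time: 43.63
position: [549.3, -190.4, 227.7]
orientation: [0.856, 0.518, 0.003, 0.003]
force: [0.6, -0.1, 0.2]
opening: 87.0
grasp_force: 0.0
```

```bash
python3 see.py w15 >/dev/null
python3 - <<'E'
from rolls import *
rolls('w15',cs=((546.9,-189.7),(390,-219)),zlo=60,zhi=130,vmax=290)
E
```

```text
w15 (546.9, -189.7) 3896 circ 549.9 -184.3 r 36.1 bbox mid [ 546.9 -188. ] [56.8 58.8] z 113.9
```

Request:
{"fn": "move_arm", "kwargs": {"plan": [[[0.95,-0.91,-0.165,0,0,0,0],[0.95,-0.91,-0.165,0,0,0,0],[0.95,-0.91,-0.165,0,0,0,0],[0.95,-0.91,-0.165,-0.4,0,0,0],[0.95,-0.91,-0.165,-0.8,0,0,0],[0.95,-0.91,-0.165,-0.8,0,0,0],[0.95,-0.91,-0.165,-0.8,0,0,0],[0.95,0,0,-0.8,0,0,0],[0.95,0,0,-0.8,0,0,0],[0.95,0,0,0,0,0,0],[0.95,0,0,0,0,0,0]]]}}

```text
time: 44.6
position: [386.5, -217.9, 111.1]
orientation: [0.856, 0.518, -0.001, -0.001]
force: [-0.0, 0.3, 0.3]
opening: 87.5
grasp_force: 0.0
```

Request:
{"fn": "move_arm", "kwargs": {"plan": [[[0.95,0.14,-0.06,0,0,0,0],[0.95,0,0,-0.9,0,0,0],[0.95,0,0,-0.9,0,0,0],[0.95,0,0,-0.6,0,0,0],[0.95,0,0,0,0,0,0],[0,0,0,0,0,0,0],[0,0,0,0,0,0,0],[0,0,0,0,0,0,0],[0,0,0,0,0,0,0],[0,0,0,0,0,0,0],[0,0,0,0,0,0,0],[0,0,0,0,0,0,0]]], "force": 15}}

```text
time: 45.6
position: [391.6, -220.2, 52.8]
orientation: [0.856, 0.518, 0.0, 0.001]
force: [-1.0, 1.5, 8.9]
opening: 60.4
grasp_force: 15.0
```

Request:
{"fn": "move_arm", "kwargs": {"plan": [[[0,0,0,0.5,0,0,0],[0,0,0,1,0,0,0],[0,0,0,1,0,0,0],[0,0,0,1,0,0,0],[0,0,0,0,0,0,0],[0,0,0,0,0,0,0]]]}}

```text
time: 46.1
position: [391.8, -220.4, 140.6]
orientation: [0.856, 0.518, 0.001, 0.002]
force: [0.4, -0.6, -1.4]
opening: 60.5
grasp_force: 15.0
```

Request:
{"fn": "move_arm", "kwargs": {"plan": [[[0,0.82,-0.2,0,0,0,0],[0,0.82,-0.2,0,0,0,0],[0,0.82,-0.2,0,0,0,0],[0,0.82,-0.2,0,0,0,0],[0,0.82,-0.2,0,0,0,0],[0,0.82,-0.2,0,0,0,0],[0,0,0,-0.6,0,0,0],[0,0,0,-0.6,0,0,0],[0,0,0,-0.3,0,0,0],[0,0,0,-0.06,0,0,0],[0,0,0,0,0,0,0],[0,0,0,0,0,0,0]]]}}

```text
time: 47.1
position: [513.6, -249.8, 100.0]
orientation: [0.856, 0.518, -0.0, -0.0]
force: [0.5, 0.7, -1.2]
opening: 60.2
grasp_force: 15.0
```

Request:
{"fn": "move_arm", "kwargs": {"plan": [[[0,0.05,-0.04,-0.04,0,0,0],[0,0,0,-0.04,0,0,0],[0,0,0,0,0,0,0],[0,0,0,0,0,0,0]]]}}

```text
time: 47.43
position: [515.3, -250.9, 98.5]
orientation: [0.856, 0.518, 0.0, 0.0]
force: [-0.1, 0.3, -0.6]
opening: 60.9
grasp_force: 15.0
```

Release, rise, head towards roll c (310.3, −320).

Request:
{"fn": "move_arm", "kwargs": {"plan": [[[0,0,0,-0.03,0,0,0],[0,0,0,0,0,0,0],[0.82,0,0,0,0,0,0],[0.82,0,0,0,0,0,0],[0.82,0,0,0,0,0,0],[0.82,0,0,0,0,0,0],[0.82,0,0,0.4,0,0,0],[0.82,0,0,0.8,0,0,0],[0.82,0,0,1,0,0,0],[0.82,0,0,1,0,0,0],[0.95,-0.85,-0.28,0.5,0,0,0],[0.95,-0.85,-0.28,0,0,0,0],[0.95,-0.85,-0.28,0,0,0,0],[0.95,-0.85,-0.28,0,0,0,0],[0.95,-0.85,-0.28,0,0,0,0],[0.95,-0.85,-0.28,0,0,0,0],[0.95,0,0,0,0,0,0],[0.95,0,0,0,0,0,0]]]}}

```text
time: 48.93
position: [387.3, -293.3, 190.9]
orientation: [0.856, 0.517, 0.0, 0.0]
force: [-0.1, 0.0, 0.6]
opening: 87.0
grasp_force: 0.0
```

```bash
python3 see.py w16
python3 - <<'E'
from rolls import *
rolls('w16',cs=((515,-251),),zlo=113,zhi=126,vmax=290);rolls('w16',cs=((310,-320),),zlo=68,zhi=81,vmax=290)
E
```

```text
[ 387.3 -293.3  190.9]
y [296, 218, 19, 11, 129] [306.9 221.5] w [ 422.9 -346.7] xr,yr [ 535.5 -110.1] zd 57.0
y [286, 221, 8, 4, 25] [289.6 222.1] w [ 408.  -339.5] xr,yr [ 519.  -110.7] zd 55.3
r [272, 204, 42, 12, 495] [292.9 209.5] w [ 416.1 -335.3] xr,yr [ 524.1 -103.2] zd 37.2
r [272, 219, 23, 10, 175] [280.8 224. ] w [ 398.6 -343.3] xr,yr [ 512.4 -118.5] zd 36.5
r [340, 366, 31, 5, 123] [355.4 368.3] w [ 397.2 -538.5] xr,yr [ 601.9 -291.9] zd 10.7
w16 (515, -251) 4710 circ 517.7 -245.8 r 36.2 bbox mid [ 514.5 -246.9] [59.  67.1] z 120.0
w16 (310, -320) 1737 circ 310.1 -320.7 r 30.7 bbox mid [ 310.8 -320.6] [57.9 58.3] z 74.5
```

Request:
{"fn": "move_arm", "kwargs": {"plan": [[[0.95,-0.77,-0.27,0,0,0,0],[0.95,-0.77,-0.27,0,0,0,0],[0.95,-0.77,-0.27,0,0,0,0],[0.95,-0.77,-0.27,-0.5,0,0,0],[0.95,0,0,-0.9,0,0,0],[0.95,0,0,-0.9,0,0,0],[0.95,0,0,0,0,0,0],[0.95,0,0,0,0,0,0]]]}}

```text
time: 49.65
position: [311.0, -319.4, 132.3]
orientation: [0.855, 0.518, -0.0, -0.001]
force: [1.0, 0.1, -0.1]
opening: 87.2
grasp_force: 0.0
```

Request:
{"fn": "move_arm", "kwargs": {"plan": [[[0.95,-0.02,-0.03,-0.9,0,0,0],[0.95,0,0,-0.9,0,0,0],[0.95,0,0,-0.9,0,0,0],[0.95,0,0,-0.5,0,0,0],[0.95,0,0,0,0,0,0],[0,0,0,0,0,0,0],[0,0,0,0,0,0,0],[0,0,0,0,0,0,0],[0,0,0,0,0,0,0],[0,0,0,0,0,0,0],[0,0,0,0,0,0,0],[0,0,0,0,0,0,0]]], "force": 15}}

```text
time: 50.65
position: [310.9, -321.2, 53.6]
orientation: [0.856, 0.518, 0.0, 0.001]
force: [1.0, 1.3, 8.3]
opening: 60.4
grasp_force: 15.0
```

Request:
{"fn": "move_arm", "kwargs": {"plan": [[[0,0,0,0.5,0,0,0],[0,0,0,1,0,0,0],[0,0,0,1,0,0,0],[0,0,0,1,0,0,0],[0,0,0,0.8,0,0,0],[0,0,0,0.2,0,0,0],[0,0,0,0,0,0,0],[0,0,0,0,0,0,0]]]}}

```text
time: 51.32
position: [310.0, -320.4, 164.6]
orientation: [0.856, 0.518, -0.0, -0.0]
force: [0.6, 0.1, -1.5]
opening: 60.6
grasp_force: 15.0
```

Request:
{"fn": "move_arm", "kwargs": {"plan": [[[0,0.41,0.776,0,0,0,0],[0,0.41,0.776,0,0,0,0],[0,0.41,0.776,0,0,0,0],[0,0.41,0.776,0,0,0,0],[0,0.88,-0.46,0,0,0,0],[0,0.88,-0.46,0,0,0,0],[0,0.88,-0.46,0,0,0,0],[0,0.88,-0.46,0,0,0,0],[0,0.88,-0.46,0,0,0,0],[0,0.88,-0.46,0,0,0,0],[0,0,0,0,0,0,0],[0,0,0,0,0,0,0]]]}}

```text
time: 52.32
position: [482.8, -311.7, 162.7]
orientation: [0.855, 0.518, -0.001, -0.002]
force: [-0.3, -0.8, -1.1]
opening: 60.7
grasp_force: 15.0
```

Request:
{"fn": "move_arm", "kwargs": {"plan": [[[0,0,0,-0.8,0,0,0],[0,0,0,-0.8,0,0,0],[0,0,0,-0.6,0,0,0],[0,0,0,-0.2,0,0,0],[0,0,0,-0.1,0,0,0],[0,0,0,0,0,0,0],[0,0,0,0,0,0,0]]]}}

```text
time: 52.9
position: [483.2, -312.1, 103.1]
orientation: [0.856, 0.518, 0.0, 0.0]
force: [0.2, 0.4, -2.0]
opening: 60.7
grasp_force: 15.0
```

Request:
{"fn": "move_arm", "kwargs": {"plan": [[[0,0,0,-0.1,0,0,0],[0,0,0,-0.05,0,0,0],[0,0,0,0,0,0,0],[0,0,0,0,0,0,0]]]}}

```text
time: 53.23
position: [483.5, -312.2, 99.2]
orientation: [0.856, 0.518, 0.0, 0.0]
force: [-0.2, 0.5, 0.2]
opening: 60.8
grasp_force: 15.0
```

Request:
{"fn": "move_arm", "kwargs": {"plan": [[[0,0,0,-0.02,0,0,0],[0,0,0,0,0,0,0],[0.82,0,0,0,0,0,0],[0.82,0,0,0,0,0,0],[0.82,0,0,0,0,0,0],[0.82,0,0,0,0,0,0],[0.82,0,0,0.4,0,0,0],[0.82,0,0,0.8,0,0,0],[0.82,0,0,1,0,0,0],[0.82,0,0,1,0,0,0],[0.82,0,0,1,0,0,0],[0.82,0,0,1,0,0,0],[0.82,0,0,1,0,0,0],[0.82,0,0,1,0,0,0],[0.82,0,0,1,0,0,0],[0.82,0,0,1,0,0,0],[0.82,0,0,1,0,0,0],[0.82,0,0,1,0,0,0],[0.82,0,0,0,0,0,0],[0.82,0,0,0,0,0,0]]]}}

```text
time: 54.9
position: [483.6, -312.3, 380.4]
orientation: [0.856, 0.518, 0.001, 0.002]
force: [0.3, 0.4, -0.2]
opening: 75.4
grasp_force: 0.0
```

```bash
python3 see.py w17
python3 - <<'E'
from rolls import *
rolls('w17',cs=((546.5,-189.5),(515,-251),(483,-312)),zlo=116,zhi=127,vmax=290)
for w in((546.5,-189.5),(515,-251),(483,-312)): print(np.array(w)@xr,np.array(w)@yr)
E
```

```text
[ 483.6 -312.3  380.4]
y [231, 0, 12, 21, 147] [237.2   9.9] w [ 566.4 -124.6] xr,yr [559.2 153.1] zd 60.0
y [255, 0, 11, 20, 164] [259.4   7.9] w [ 593.9 -136.1] xr,yr [588.9 155.7] zd 57.9
y [210, 198, 16, 6, 76] [219.  200.4] w [ 417.1 -344.9] xr,yr [ 529.6 -111.3] zd 55.7
y [394, 207, 7, 14, 60] [396.9 213.7] w [ 652.5 -492.4] xr,yr [ 806.5 -132.4] zd 104.7
y [410, 237, 7, 8, 38] [413.  240.4] w [ 659.1 -546. ] xr,yr [ 837.2 -176.7] zd 102.3
r [196, 0, 3, 9, 24] [197.1   3.6] w [522.7 -87.5] xr,yr [503.3 165.6] zd 62.9
r [204, 190, 22, 7, 154] [214.5 193. ] w [ 413.3 -334.3] xr,yr [ 521.2 -103.7] zd 37.3
r [204, 199, 11, 7, 49] [208.1 202.1] w [ 397.  -342.7] xr,yr [ 510.7 -118.7] zd 38.1
r [248, 332, 28, 10, 122] [262.9 337. ] w [ 361.6 -605.3] xr,yr [ 601.5 -367.6] zd 7.7
w17 (546.5, -189.5) 860 circ 543.6 -194.4 r 36.3 bbox mid [ 546.7 -192.8] [57.7 67.3] z 121.0
w17 (515, -251) 677 circ 514.8 -251.0 r 41.8 bbox mid [ 514.8 -250.9] [58.2 74.8] z 121.1
w17 (483, -312) 654 circ 485.3 -306.6 r 35.9 bbox mid [ 482.2 -308.1] [58.3 66.9] z 121.0
571.77 86.415
572.49 17.34000000000002
572.535 -51.525000000000006
```

Run:
```python
from rolls import *
o,p,D=load('w17'); h=cv2.cvtColor(p,cv2.COLOR_BGR2HSV)
for u in (206,208,212): print(u,[(v,int(h[v,u,0]),int(h[v,u,1])) for v in range(186,212)])
sel=[(v,u) for v in range(0,290) for u in range(150,350)]
W=np.array([world('wrist',u,v,float(D[v,u]),pose=o) for v,u in sel]); X=W[:,:2]@xr;Y=W[:,:2]@yr
for y in(86.5,17.4,-51.5):
    m=(abs(X-572.5)<40)&(abs(Y-y)<33)&(W[:,2]>116)&(W[:,2]<127); print(y,m.sum(),[np.round((np.percentile(a[m],1)+np.percentile(a[m],99))/2,1) for a in(X,Y)])
b=cv2.resize(p[:300,90:490],(800,600),interpolation=cv2.INTER_CUBIC);cv2.imwrite('pics/w17b.png',b)
```

```text
206 [(186, 45, 5), (187, 53, 5), (188, 18, 7), (189, 2, 84), (190, 1, 210), (191, 1, 198), (192, 1, 199), (193, 1, 199), (194, 1, 199), (195, 1, 202), (196, 1, 202), (197, 9, 31), (198, 6, 43), (199, 1, 181), (200, 1, 203), (201, 1, 200), (202, 1, 199), (203, 1, 201), (204, 1, 209), (205, 1, 97), (206, 45, 5), (207, 54, 6), (208, 42, 6), (209, 45, 5), (210, 40, 4), (211, 38, 5)]
208 [(186, 40, 4), (187, 45, 5), (188, 17, 9), (189, 2, 83), (190, 1, 209), (191, 1, 201), (192, 1, 198), (193, 1, 199), (194, 1, 199), (195, 1, 202), (196, 1, 203), (197, 8, 34), (198, 5, 45), (199, 0, 181), (200, 0, 204), (201, 0, 200), (202, 1, 200), (203, 1, 201), (204, 1, 207), (205, 1, 126), (206, 68, 6), (207, 53, 5), (208, 30, 5), (209, 30, 5), (210, 40, 4), (211, 40, 4)]
212 [(186, 36, 6), (187, 45, 5), (188, 15, 8), (189, 2, 69), (190, 1, 211), (191, 1, 200), (192, 1, 197), (193, 1, 198), (194, 1, 198), (195, 1, 201), (196, 1, 211), (197, 4, 45), (198, 17, 23), (199, 22, 167), (200, 27, 164), (201, 21, 173), (202, 3, 199), (203, 0, 201), (204, 1, 205), (205, 1, 110), (206, 60, 3), (207, 53, 5), (208, 45, 5), (209, 45, 5), (210, 45, 5), (211, 42, 6)]
86.5 831 [np.float64(571.1), np.float64(86.9)]
17.4 628 [np.float64(572.3), np.float64(17.5)]
-51.5 634 [np.float64(572.1), np.float64(-51.4)]
```

View pics/w17b.png

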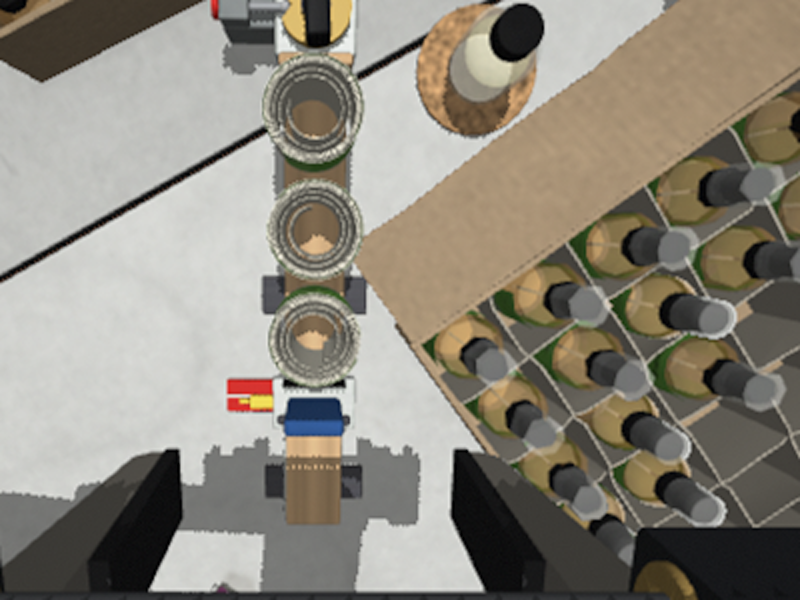

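```bash
python3 gap.py w17 212 200 207 197.6
```

```text
-110.70102996478583 -111.21473017986528
-110.17790595245249 -110.96099435085004
-109.78556294320248 -110.5803906073271
```

Request:
{"fn": "move_arm", "kwargs": {"plan": [[[0.8,0,1,0,0,0,-0.6],[0.8,-0.2,1,0,0,0,-0.6],[0.8,-0.2,1,0,0,0,-0.6],[0.8,-0.2,1,0,0,0,-0.6],[0.8,-0.2,1,0,0,0,-0.6],[0.8,-0.2,1,0,0,0,-0.6],[0.8,-0.2,1,0,0,0,-0.6],[0.8,-0.2,1,0,0,0,-0.6],[0.8,-0.2,1,0,0,0,-0.6],[0.8,-0.2,1,0,0,0,-0.6],[0.8,-0.2,1,0,0,0,-0.6],[0.8,-0.2,1,0,0,0,-0.6],[0.8,-0.2,1,0,0,0,-0.6],[0.8,-0.2,1,0,0,0,-0.6],[0.8,-0.2,1,0,0,0,-0.6],[0.8,-0.2,1,0,0,0,-0.6],[0.8,-0.2,1,0,0,0,-0.6],[0.8,-0.2,1,0,0,0,-0.6],[0.8,-0.2,1,0,0,0,0],[0.8,-0.2,1,0,0,0,0]]]}}

```text
time: 56.62
position: [387.0, 188.8, 377.1]
orientation: [1.0, -0.021, -0.001, 0.001]
force: [-0.8, 0.2, 0.1]
opening: 73.6
grasp_force: 0.0
```

Request:
{"fn": "move_arm", "kwargs": {"plan": [[[0.8,-0.2,1,0,0,0,0],[0.8,-0.2,1,0,0,0,0],[0.8,-0.2,1,0,0,0,0],[0.8,0,1,0,0,0,0],[0.8,0,1,0,0,0,0],[0.8,0,1,0,0,0,0],[0.8,0,1,0,0,0,0],[0.8,0,1,-1,0,0,0],[0.8,0,1,-1,0,0,0],[0.8,0,1,-1,0,0,0],[0.8,0,1,-1,0,0,0],[0.8,0,0,0,0,0,0],[0.8,0,0,0,0,0,0]]]}}

```text
time: 57.7
position: [371.9, 462.3, 275.3]
orientation: [1.0, -0.02, -0.002, 0.002]
force: [0.5, -1.5, -0.2]
opening: 73.8
grasp_force: 0.0
```

```bash
python3 cut.py w18; python3 -c "
from rig import bot;print(bot.observe()['position'])"
```

```text
tails [[397.1, 448.9], [391.8, 413.1]] mean [394.48510703 431.00520361] bands [[470.0, 430.5], [468.0, 415.1]] mean [469.03946048 422.77648479] grips [421.9399459 428.6880616]
ang -6.298361194745012 mid [455.11691675 424.31314485]
[372.56137313 462.21935285 277.02710447]
```

```bash
python3 -c "
from rig import ticket;print(ticket.sign_off())"
```

```text
the job is handed in; nothing more can be done
None
```

The job is done and handed in at about 58 s of the 210 s allowed; sign-off returned no verdict. The side cutters and oil bottle are within about 1 mm of the middle of the mat and coaster. The stop's pointer is on the white line: the close view after the last push read within 0.1 mm, though a later, coarser view read 0.5 to 0.8 mm past it. The knob is turned with the plunger in its notch, and all three label rolls stand in a row on the middle of the shelf.

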